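Draw the extractor's vent flap shut with the hook pole

TASK

Take the hook pole from its wooden rest, put its side pin through the ring eye on top of the fume extractor's open vent flap and draw the flap shut over its ball catch, then keep a steady pull of about 10 N on the eye for a second to bed the seal; never load the flap or its frame with more than 20 N and do not touch them with the hand. Then unhook and lay the pole back in both notches of its rest, leaving the flap shut and everything else where it stands.

Things in the scene. Friction and masses are not known exactly. Their poses are not given: they have to be found in the camera images.
- vent: Grey sheet-metal fume inlet, fixed, 240 wide (y), 150 deep, 266 mm high. Origin: on the bench below the flap's hinge line; x from its front to its back, away from the robot; z up. Closed box to z = 150; above it two side cheeks (y = +-105, tops 266) with front strips (inner edges y = +-87), open between in front and above; back wall at x = 98, top 235. Hinge line along y at x = 0, z = 155 mm.
- flap (a joint): Hinge angle (rad) of the steel vent flap (178 x 112 mm): 0 = shut, upright on its seal; grows as its top leans back (vent's +x), to 0.8. Stiff hinge, stays where left. From about 0.13 rad a sprung ball catch resists: the pull needed at the eye rises to some 7 to 14 N, falls off again toward 0.05 rad, and near 0 the catch holds the flap on its stop. Short of that it may stay ajar.
- eye (a point): Centre of the steel ring eye on the middle of the flap's top edge, 135 mm from the hinge line: hole 22 mm across, bar 6 mm thick, rigid with the flap. The hole's axis is parallel to the hinge line (vent's y): it is entered from the side at any flap angle. In the vent's frame: x = 135 sin(angle), z = 155 + 135 cos(angle) mm.
- pole: Hook pole, 344 mm long, 0.2 kg (+-25%): square wooden handle 16 x 16 mm from x = -170 to +100, then an 8 mm steel rod to x = 170, where a side pin (8 mm thick, 10 mm ball end) turns off square and reaches y = +39 mm. Origin: on the axis, middle of the dark 50 mm grip sleeve, near the centre of mass; x toward the hook, y along the pin, z up as it lies in the rest.
- pin (a point): Point on the side pin's axis, at x = 170, y = 18, z = 0 mm in the pole's frame: the place where the ring should sit on the pin.
- rest: Wooden pole rest fixed to the bench, board 170 x 75 x 12 mm with two notched uprights at x = +-65 mm (14 mm thick, notch about 23 mm wide at the bottom, flaring out, tops 71 mm high). Origin: centre of its underside; x along the pole, toward the hook end. The pole lies with its axis 55 mm above the bench, its sleeve midway between the uprights.
- ball_stand_2: Bystander: black ball on a small block, 49 x 54 x 110 mm; origin under its centre.
- pliers: Bystander: pliers lying flat, 108 x 144 x 14 mm; origin under the centre.
- cap_tin: Bystander: round metal tin, 70 mm across, 32 mm high; origin under its centre.
- salt_jar: Bystander: jar with black lid, 58 mm across, 70 mm high; origin under its centre.
- tape_roll: Bystander: roll of tape lying flat, 88 mm across, 25 mm high; origin under its centre.
- tweezers: Bystander: tweezers lying flat, 60 x 114 x 9 mm; origin under the centre.
- cork_block: Bystander: cork block, 64 x 73 x 24 mm; origin under its centre.

How it is judged:
By the outcome, as a careful person would: the job done as asked, in the order asked, and still so for the second after the job is handed in, with the robot touching nothing.
It also fails if it takes over 72 s, if anything falls off the work surface, if the arm or the gripper's body presses on something with over 40 N, if the wrist force passes 120 N, or if a joint passes its speed limit or range.

ROBOT

A 7-joint arm with a two-finger parallel gripper is mounted at the origin on a cart in front of the work surface, level with it; the furniture and walls round the work are solid. World frame = base frame: x ahead of the robot, y to its left, z up, the work surface at z = 0. Lengths are in m, angles in rad, forces in N, time in s.
With the tool pointing down it reaches from about 0.375 to 0.925 m from the base axis. Payload 3.1 kg.
Tool frame: the origin (TCP) lies where the fingers leave the gripper's body, on its centre line; the fingertips stand 73 mm ahead of it and the grasp point (between the pads) lies 54 mm ahead of it; y points along the fingers, z is the direction in which the jaws open and shut, and the axes are right-handed (so a half turn about y gives the same grasp; the last joint's range is limited). The gripper opens to 85 mm and grips with 20 to 120 N. Pads are 22 mm wide; open, the fingers measure 114 mm over their backs; the gripper's body (76 mm by 85 mm) begins 54 mm behind the grasp point. The pads swing forward as they close: fully open they stand 13 mm farther back than shut.
Start: joints at [1.204, 0.383, 0.044, 1.598, -0.018, 1.161, -0.05], TCP at [0.173, -0.627, 0.304] pointing down, gripper open.
Joint ranges: [-2.61, 2.61], [-0.41, 2.15], [-1.48, 1.57], [0, 2.5], [-1.57, 4.71], [0.05, 1.97], [-2.85, 2.85]. Speed limits (rad/s): [2.79, 2.79, 3.14, 3.14, 3.14, 3.14, 3.14].

INTERFACE

Orientations are given as a 3x3 rotation matrix whose columns are the frame's x, y, z axes.
In Python, from station import env gives the robot as it stands.
- The arm moves only by the tool servo_tool, never from a script. Its arguments are lists of equal length, an entry for each row: "hand": the opening in per cent of the stroke, from 0 (shut) to 100 (fully open); "offset": the shift along the tool's x, y, z in mm, a list of three; "rotation": the turn, a rotation vector about the tool's x, y, z in rad, a list of three. In form: {"hand": [hand, ...], "offset": [[dx, dy, dz], ...], "rotation": [[ax, ay, az], ...]}. A call has exactly 8 rows; each row is the pose to reach, as a shift and turn from the pose commanded when the call began, along the tool's axes at that moment; what a row does not reach only later rows make up. A row lasts 1/10 s, in which the tool goes at most 50 mm and 8.59 degrees, less where a joint would pass 70% of its speed; a pose out of reach is approached as far as the arm can. A call with a gripper value outside its range is refused whole. The fingers move at their own pace and stop on an object; "squeeze" is the grip in N (left out, the last holds). Time passes only in rows, so rows that repeat a pose let the fingers close, or fill a call up. It gives the time, the measured TCP pose, the force and the opening at its end, in the units of the state.
- env.get_state(): the state, without advancing time (a new reading comes with each control period).
- env.read_camera(name): name is "side" or "top" or "wrist"; returns a dict with "color" (400x640x3 uint8, red, green, blue), "mtx" (3x3 intrinsics, pixels), "k1" (the pictures are not rectified: a ray, as slopes to the right and down, at radius r is drawn at 1 + k1 r^2 times it, then the intrinsics apply), "xyz" and "orientation" of the camera in the world; the wrist camera has in their place "hand_eye" (4x4, takes a point from camera to tool coordinates, whose origin is the TCP and whose axes are the tool frame's). Camera axes: x right, y up, looking along -z (the intrinsics and any distortion apply to the point x, -y, -z); pixel columns grow to the right and rows downward; lengths in m; the calibration is good to about 2 mm. A picture is of the moment at which its call begins: read the wrist's pose just before it. There is no depth.
- env.hand_in(): hands the job in, once; it reports no verdict.
Trained networks look in a picture, given as the dict that the camera call returned (one of the last four; its "shot" number tells which), for a name from the list of things; names that differ only in an ending like _2 or _b are one class to them, and where a whole thing is asked for, a point or a joint stands for the part that bears it (a point fixed in the world has none). Each returns a list of dicts, best first, with "p" (0 to 1); they miss things now and then, are a little off and sometimes report something else, mostly with a low value. They report only what shows in the picture. A call takes as long as a camera call.
- env.find_in(picture, label): "xyz" ([x, y, z] in m, in world coordinates, good to about 4 mm: the middle of the surface that is visible of it).
- env.trace(picture, label): "pixels" (400x640 bool, what is visible of it).
- env.tip_of(picture, label): "xyz" ([x, y, z] in m, in world coordinates, good to about 4 mm: a listed point, or the origin of a listed thing).
The state is a dict: "time": time; "joint_positions": joint angles; "qd": joint speeds; "effort": joint torques, N m; "position": TCP position; "tcp_rot": TCP orientation; "force": force on the tool from outside, world axes, zero at the start; "moment": the same for the moment, N m; "width": finger opening in m.
Only numpy, scipy, OpenCV 4.12 (cv2) and the standard library are available. Lean on these libraries where they do the work, as an engineer would, in place of code of your own. Each camera call takes 0.05 s, during which the arm holds its last target.

## Working session

There is one attempt and no reset: what is moved stays moved. The work goes in short steps, Python scripts to look and compute and a tool call to move; the robot and the scene stay as the last step left them, time stands still between calls to the robot, and variables do not carry over. Pictures are saved under pics/ and viewed, and the job is handed in when it is done.

Besides the shell and the picture viewer there is one more tool, called after ">>>" by a JSON object that holds its "api" and its "payload", one argument or row to a line. servo_tool: Moves the arm, as the interface text tells. Its arguments: {"type":"object","properties":{"hand":{"type":"array"},"offset":{"type":"array"},"rotation":{"type":"array"},"squeeze":{"type":"number"}},"required":["hand","offset","rotation"]}

```bash
ls; mkdir -p pics; cat > h.py <<'E'
import numpy as np, cv2
from station import env
np.set_printoptions(precision=4,suppress=True)
def save(p,n): cv2.imwrite('pics/'+n+'.png',p['color'][:,:,::-1])
E
python3 - <<'E'
from h import *
s=env.get_state()
for k,v in s.items(): print(k,np.array(v))
for c in ['side','top']:
    p=env.read_camera(c); save(p,c+'0')
    print(c,np.array(p['xyz']),np.array(p['orientation']).tolist(),np.array(p['mtx']).tolist(),p['k1'])
    for l in ['vent','flap','eye','pole','pin','rest','ball_stand_2','pliers','cap_tin','salt_jar','tape_roll','tweezers','cork_block']:
        r=env.tip_of(p,l); 
        print(l,[(np.array(q['xyz']),round(q['p'],2)) for q in r[:2]])
print(env.get_state()['time'])
E
```

```text
pics
time 0.0
joint_positions [ 1.2042  0.3839  0.0438  1.5996 -0.0179  1.1612 -0.0499]
qd [-0.0016 -0.0008  0.0009  0.      0.0003 -0.     -0.0004]
effort [ -0.0002 -43.3461   1.0245 -24.9511   0.0105   0.0114   0.    ]
position [ 0.1724 -0.6259  0.3025]
tcp_rot [[-0.9641 -0.0008  0.2657]
 [-0.2657  0.0025 -0.9641]
 [ 0.0001 -1.     -0.0027]]
force [ 0.1372 -0.6524  0.0696]
moment [ 0.0145 -0.0001  0.0304]
width 0.08519615473676895
side [ 0.1679 -1.0032  0.6573] [[0.9493712772632559, 0.1398024670767737, -0.2813351170877568], [-0.3138447710695021, 0.3821889591487885, -0.8691565216789767], [-0.013987050434815988, 0.9134477925442774, 0.40671549357766124]] [[389.63888227710714, 0.0, 331.3685510133207], [0.0, 389.63888227710714, 198.29789889325662], [0.0, 0.0, 1.0]] 0.011370210550246021
vent [(array([ 0.6111,  0.2231, -0.0015]), 0.69)]Traceback (most recent call last):
  File "<stdin>", line 8, in <module>
ValueError: it knows: ball_stand, cap_tin, cork_block, eye, pin, pliers, pole, rest, salt_jar, tape_roll, tweezers, vent
```

```bash

python3 - <<'E'
from h import *
for c in ['side','top']:
    p=env.read_camera(c); save(p,c+'0')
    print(c,np.array(p['xyz']),np.array(p['orientation']).tolist(),np.array(p['mtx']).tolist(),p['k1'])
    for l in ['vent','eye','pole','pin','rest','ball_stand','pliers','cap_tin','salt_jar','tape_roll','tweezers','cork_block']:
        r=env.tip_of(p,l); 
        print(l,[(np.array(q['xyz']),round(q['p'],2)) for q in r[:2]])
print(env.get_state()['time'])
E
```

```text
side [ 0.1679 -1.0032  0.6573] [[0.9493712772632559, 0.1398024670767737, -0.2813351170877568], [-0.3138447710695021, 0.3821889591487885, -0.8691565216789767], [-0.013987050434815988, 0.9134477925442774, 0.40671549357766124]] [[389.63888227710714, 0.0, 331.3685510133207], [0.0, 389.63888227710714, 198.29789889325662], [0.0, 0.0, 1.0]] 0.011370210550246021
vent [(array([ 0.6119,  0.223 , -0.0024]), 0.82)]
eye [(array([0.6942, 0.2488, 0.2648]), 0.79)]
pole [(array([ 0.4708, -0.312 ,  0.0571]), 0.82)]
pin [(array([ 0.4595, -0.1407,  0.0522]), 0.68)]
rest [(array([ 0.4701, -0.3093,  0.0018]), 0.69), (array([ 0.4729, -0.3117,  0.0557]), 0.51)]
ball_stand [(array([ 0.496 , -0.0266, -0.0021]), 0.58), (array([ 0.4219,  0.1434, -0.0001]), 0.27)]
pliers []
cap_tin [(array([ 0.4227,  0.1398, -0.0016]), 0.61), (array([0.3962, 0.4062, 0.0018]), 0.56)]
salt_jar [(array([ 0.5739, -0.4154, -0.0017]), 0.64), (array([ 0.4691, -0.3088, -0.0039]), 0.28)]
tape_roll [(array([ 0.5617, -0.2612, -0.0019]), 0.73), (array([ 0.4583, -0.1401,  0.0531]), 0.57)]
tweezers [(array([ 0.3909, -0.1233, -0.0002]), 0.54)]
[... 421 characters left out ...]
, [0.0, 0.0, 1.0]] 0.014786178737581313
vent [(array([0.6107, 0.2303, 0.0014]), 0.66)]
eye [(array([0.6953, 0.2523, 0.2589]), 0.91)]
pole [(array([ 0.4755, -0.3097,  0.0545]), 0.67)]
pin [(array([ 0.4528, -0.1449,  0.056 ]), 0.78)]
rest [(array([ 0.4731, -0.3065,  0.0047]), 0.56), (array([ 0.4456,  0.2505, -0.0018]), 0.45)]
ball_stand [(array([ 0.4977, -0.0264, -0.0024]), 0.78)]
pliers [(array([0.3952, 0.412 , 0.0022]), 0.78)]
cap_tin [(array([0.4201, 0.1468, 0.0036]), 0.66)]
salt_jar [(array([ 0.569 , -0.4164, -0.0006]), 0.84)]
tape_roll [(array([ 0.5578, -0.2628, -0.005 ]), 0.82)]
tweezers [(array([ 0.386 , -0.1154,  0.0005]), 0.51)]
cork_block [(array([0.4452, 0.2488, 0.0017]), 0.63)]
1.4
```

View pics/side0.png

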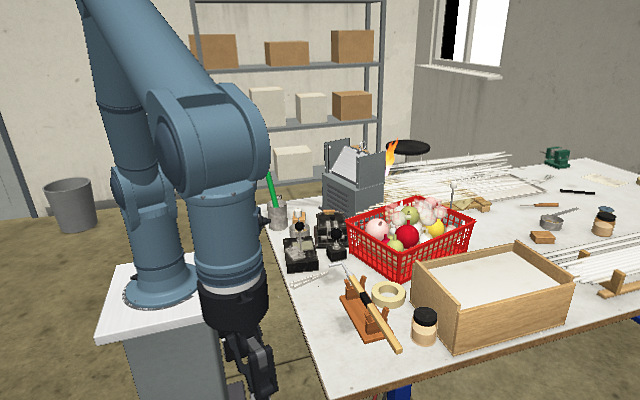

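View pics/top0.png

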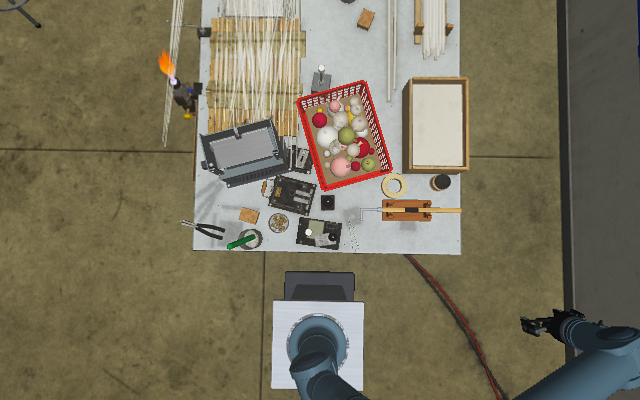

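>>> {"api": "servo_tool", "payload": {
  "hand": [100,100,100,100,100,100,100,100],
  "offset": [
    [-371,0,-215],
    [-371,0,-215],
    [-371,0,-215],
    [-371,0,-215],
    [-371,0,-215],
    [-371,0,-215],
    [-371,0,-215],
    [-371,0,-215]
  ],
  "rotation": [
    [0,-1.302,0],
    [0,-1.302,0],
    [0,-1.302,0],
    [0,-1.302,0],
    [0,-1.302,0],
    [0,-1.302,0],
    [0,-1.302,0],
    [0,-1.302,0]
  ],
  "squeeze": 100
}}

```text
time: 2.2
position: [0.4541, -0.3399, 0.3043]
tcp_rot: [[-0.096, 0.001, 0.995], [-0.995, -0.001, -0.096], [0.001, -1.0, 0.001]]
force: [1.0, -1.4, -0.8]
width: 0.0856
```

```bash
cat >> h.py <<'E'
def detect(c,labels,fn='tip_of',n=None):
    s=env.get_state(); p=env.read_camera(c)
    if n: save(p,n)
    for l in labels:
        r=getattr(env,fn)(p,l)
        print(c,l,[(np.array(q['xyz']),round(q['p'],2)) for q in r[:2]])
    return s,p
def st():
    s=env.get_state(); print('t',s['time'],'pos',np.array(s['position']),'F',np.array(s['force']),'w',s['width'],'q',np.array(s['joint_positions'])); print(np.array(s['tcp_rot'])); return s
def delta(target,Rt=None):
    s=env.get_state(); R=np.array(s['tcp_rot']); 
    print('offset mm',1000*R.T@(np.array(target)-np.array(s['position'])))
    if Rt is not None:
        from scipy.spatial.transform import Rotation as Ro
        print('rotvec',Ro.from_matrix(R.T@np.array(Rt)).as_rotvec())
E
python3 - <<'E'
from h import *
st()
detect('wrist',['pole','pin','rest'],n='w1')
detect('top',['pole','pin','rest','vent','eye'],n='t1')
st()
E
```

```text
t 2.2 pos [ 0.4541 -0.3399  0.3043] F [ 0.9946 -1.4249 -0.8037] w 0.08556325921177295 q [ 0.861   0.2485 -0.3358  1.7862  0.0906  1.1209  0.3993]
[[-0.096   0.0006  0.9954]
 [-0.9954 -0.0008 -0.096 ]
 [ 0.0007 -1.      0.0007]]
wrist pole []
wrist pin []
wrist rest [(array([ 0.4752, -0.3057,  0.0014]), 0.81)]
top pole [(array([ 0.4742, -0.3104,  0.0553]), 0.65)]
top pin [(array([ 0.4556, -0.1426,  0.0513]), 0.67), (array([ 0.4746, -0.3068,  0.003 ]), 0.53)]
top rest [(array([ 0.4721, -0.3054,  0.0039]), 0.58)]
top vent [(array([ 0.6127,  0.2262, -0.0021]), 0.7)]
top eye [(array([0.6949, 0.2554, 0.2637]), 0.75)]
t 2.7 pos [ 0.4517 -0.3431  0.3037] F [-0.09   -0.2747 -0.7389] w 0.08551656931706185 q [ 0.8644  0.2491 -0.3318  1.7864  0.0899  1.1211  0.3971]
[[-0.1056 -0.0006  0.9944]
 [-0.9944 -0.0003 -0.1056]
 [ 0.0004 -1.     -0.0005]]
```

View pics/w1.png

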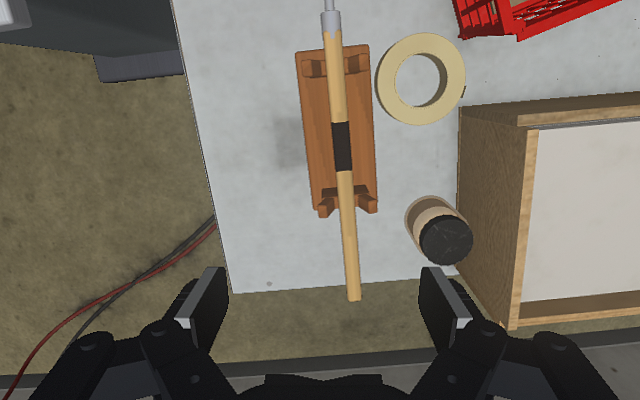

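```bash
cat >> h.py <<'E'
def ray(p,uv,s=None):
    K=np.array(p['mtx']); d=(np.array(uv,float)-[K[0,2],K[1,2]])/[K[0,0],K[1,1]]
    u=d.copy()
    for _ in range(20): u=d/(1+p['k1']*(u@u))
    v=np.array([u[0],-u[1],-1])
    if s is None: return np.array(p['xyz']),np.array(p['orientation'])@v
    H=np.array(p['hand_eye']); R=np.array(s['tcp_rot'])
    return R@H[:3,3]+np.array(s['position']), R@H[:3,:3]@v
def onz(p,uv,z,s=None):
    o,v=ray(p,uv,s); return o+v*(z-o[2])/v[2]
E
python3 - <<'E'
from h import *
s,p=detect('wrist',['pole'],n='w1b')
im=p['color'].astype(int)
# trace pole
r=env.trace(p,'pole'); print([(q['p'],q['pixels'].sum()) for q in r[:2]])
st()
for rr in [60,80,100,150,200,250,280]:
    row=im[rr]; print(rr,[tuple(row[c]) for c in range(322,366,4)])
E
```

```text
wrist pole [(array([ 0.4728, -0.3126,  0.0516]), 0.65)]
[(0.68, np.int64(5183))]
t 2.85 pos [ 0.4524 -0.3422  0.3039] F [0.2043 0.3123 0.2365] w 0.08561749498468704 q [ 0.8638  0.2491 -0.3332  1.7862  0.0898  1.1211  0.3972]
[[-0.1037 -0.0002  0.9946]
 [-0.9946 -0.0001 -0.1037]
 [ 0.0001 -1.     -0.0001]]
60 [(np.int64(124), np.int64(84), np.int64(54)), (np.int64(130), np.int64(89), np.int64(58)), (np.int64(203), np.int64(168), np.int64(113)), (np.int64(202), np.int64(167), np.int64(112)), (np.int64(192), np.int64(159), np.int64(108)), (np.int64(179), np.int64(149), np.int64(102)), (np.int64(141), np.int64(95), np.int64(61)), (np.int64(101), np.int64(70), np.int64(47)), (np.int64(101), np.int64(70), np.int64(46)), (np.int64(102), np.int64(71), np.int64(48)), (np.int64(143), np.int64(95), np.int64(59))]
80 [(np.int64(146), np.int64(98), np.int64(62)), (np.int64(147), np.int64(97), np.int64(61)), (np.int64(165), np.int64(136), np.int64(91)), (np.int64(203), np.int64(168), np.int64(111)), (np.int64(201), np.int64(166), np.int64(112)), (np.int64(178), np.int64(148), np.int64(98)), (np.in
[... 2074 characters left out ...]
64(192), np.int64(160), np.int64(109)), (np.int64(199), np.int64(165), np.int64(112)), (np.int64(184), np.int64(155), np.int64(105)), (np.int64(158), np.int64(160), np.int64(159))]
280 [(np.int64(178), np.int64(182), np.int64(182)), (np.int64(176), np.int64(180), np.int64(180)), (np.int64(174), np.int64(177), np.int64(177)), (np.int64(174), np.int64(178), np.int64(178)), (np.int64(173), np.int64(175), np.int64(175)), (np.int64(174), np.int64(178), np.int64(177)), (np.int64(175), np.int64(179), np.int64(180)), (np.int64(156), np.int64(124), np.int64(78)), (np.int64(193), np.int64(161), np.int64(106)), (np.int64(192), np.int64(160), np.int64(107)), (np.int64(174), np.int64(145), np.int64(96))]
```

```bash
python3 -c "
import cv2
a=cv2.imread('pics/w1b.png')[0:310,280:400]; b=cv2.resize(a,None,fx=2,fy=1.9,interpolation=2)
t=cv2.imread('pics/t1.png')[110:200,190:310]; t=cv2.resize(t,None,fx=4.5,fy=4.5,interpolation=2)
import numpy as np
o=np.zeros((600,800,3),np.uint8); o[:b.shape[0],:b.shape[1]]=b; o[:t.shape[0],250:250+t.shape[1]]=t; cv2.imwrite('pics/c1.png',o)"
```

```text
(no output)
```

View pics/c1.png

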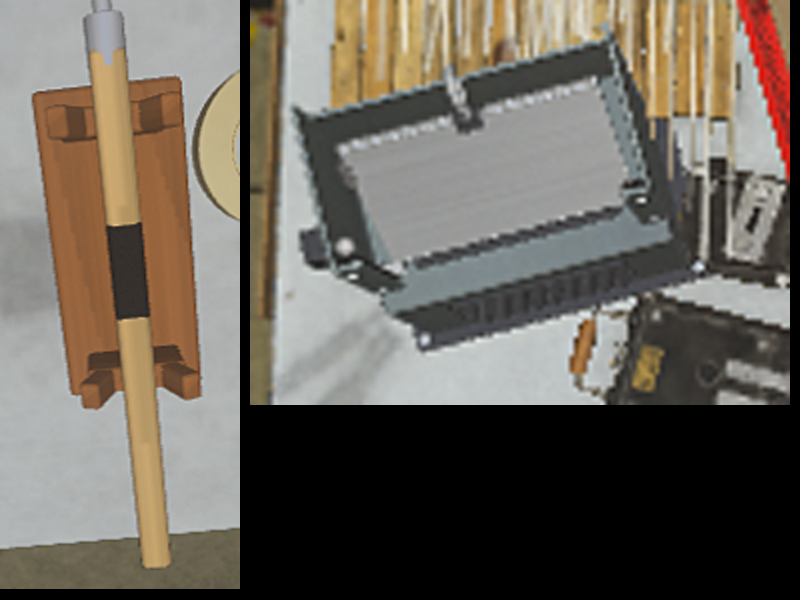

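```bash
python3 - <<'E'
from h import *
s,p=detect('wrist',[])
m=env.trace(p,'pole')[0]['pixels']
pts=[]
for r in range(40,300,5):
    c=np.where(m[r])[0]
    if 8<len(c)<40: pts.append(onz(p,[c.mean(),r],.059,s))
pts=np.array(pts); a=np.polyfit(pts[:,1],pts[:,0],1); print('x=%.4f*y+%.4f'%tuple(a), 'x at -.31',np.polyval(a,-.31), np.polyval(a,pts[:,1])[:3]-pts[:3,0])
print(np.ptp(pts[:,1]))
dark=(p['color'].sum(2)<200)&m
v,u=np.where(dark); k=(v>100)&(v<200); print('sleeve',onz(p,[u[k].mean(),v[k].mean()],.06,s), k.sum())
E
```

```text
x=-0.0052*y+0.4718 x at -.31 0.47336773930168596 [ 0. -0. -0.]
0.2548787653778063
sleeve [ 0.4735 -0.3123  0.06  ] 828
```

```bash
python3 - <<'E'
from h import *
st(); delta([.4735,-.323,.160],[[0,0,1],[-1,0,0],[0,-1,0]])
E
```

```text
t 2.95 pos [ 0.4527 -0.3417  0.3039] F [-0.1912 -0.8663  0.4208] w 0.08536467261855869 q [ 0.8633  0.2491 -0.3338  1.7862  0.0898  1.121   0.3972]
[[-0.1026  0.      0.9947]
 [-0.9947 -0.     -0.1026]
 [ 0.     -1.      0.    ]]
offset mm [-20.7803 143.8831  18.7326]
rotvec [-0.     -0.1028  0.    ]
```

>>> {"api": "servo_tool", "payload": {
  "hand": [100,100,100,100,100,100,100,100],
  "offset": [
    [-21,40,19],
    [-21,80,19],
    [-21,120,19],
    [-21,144,19],
    [-21,144,19],
    [-21,144,19],
    [-21,144,19],
    [-21,144,19]
  ],
  "rotation": [
    [0,-0.103,0],
    [0,-0.103,0],
    [0,-0.103,0],
    [0,-0.103,0],
    [0,-0.103,0],
    [0,-0.103,0],
    [0,-0.103,0],
    [0,-0.103,0]
  ]
}}

```text
time: 3.75
position: [0.4754, -0.3233, 0.1622]
tcp_rot: [[0.001, 0.004, 1.0], [-1.0, -0.002, 0.001], [0.002, -1.0, 0.004]]
force: [0.0, 0.5, -0.8]
width: 0.0855
```

```bash
python3 - <<'E'
from h import *
s,p=detect('wrist',['pole'],n='w2'); st(); delta([.4735,-.323,.107],[[0,0,1],[-1,0,0],[0,-1,0]])
E
```

```text
wrist pole [(array([ 0.4716, -0.3112,  0.0517]), 0.73)]
t 3.85 pos [ 0.475  -0.323   0.1616] F [ 0.454   0.0043 -0.0674] w 0.08559998539413546 q [ 0.805   0.4331 -0.3346  1.8799  0.1842  0.8551  0.379 ]
[[ 0.0009  0.0027  1.    ]
 [-1.     -0.0019  0.0009]
 [ 0.0019 -1.      0.0027]]
offset mm [-0.1368 54.6176 -1.6442]
rotvec [-0.0027  0.0009  0.0019]
```

View pics/w2.png

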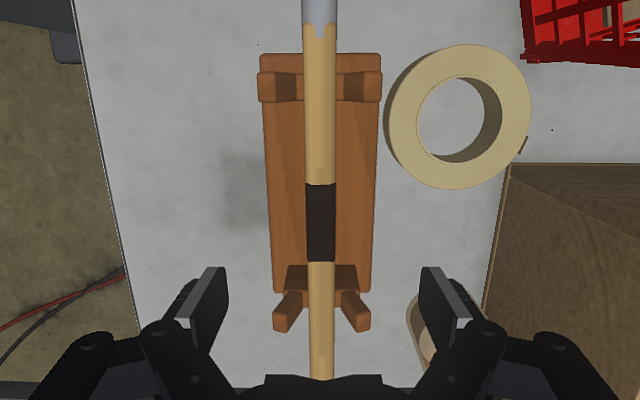

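>>> {"api": "servo_tool", "payload": {
  "hand": [100,100,100,100,0,0,0,0],
  "offset": [
    [0,25,-2],
    [0,50,-2],
    [0,55,-2],
    [0,55,-2],
    [0,55,-2],
    [0,55,-2],
    [0,55,-2],
    [0,55,-2]
  ],
  "rotation": [
    [0,0,0],
    [0,0,0],
    [0,0,0],
    [0,0,0],
    [0,0,0],
    [0,0,0],
    [0,0,0],
    [0,0,0]
  ],
  "squeeze": 90
}}

```text
time: 4.65
position: [0.4725, -0.3227, 0.1057]
tcp_rot: [[0.001, 0.001, 1.0], [-1.0, -0.001, 0.001], [0.001, -1.0, 0.001]]
force: [-0.1, -0.7, -0.2]
width: 0.0285
```

>>> {"api": "servo_tool", "payload": {
  "hand": [0,0,0,0,0,0,0,0],
  "offset": [
    [0,0,0],
    [0,0,0],
    [0,0,0],
    [0,0,0],
    [0,0,0],
    [0,-5,0],
    [0,-10,0],
    [0,-20,0]
  ],
  "rotation": [
    [0,0,0],
    [0,0,0],
    [0,0,0],
    [0,0,0],
    [0,0,0],
    [0,0,0],
    [0,0,0],
    [0,0,0]
  ]
}}

```text
time: 5.45
position: [0.4707, -0.3217, 0.1239]
tcp_rot: [[0.001, -0.003, 1.0], [-1.0, 0.002, 0.001], [-0.002, -1.0, -0.003]]
force: [0.1, -0.2, -2.3]
width: 0.0149
```

```bash
python3 - <<'E'
from h import *
s,p=detect('wrist',['pole','rest'],n='w3'); st()
E
```

```text
wrist pole [(array([ 0.4679, -0.3101,  0.0709]), 0.79)]
wrist rest []
t 5.6 pos [ 0.4726 -0.3227  0.1257] F [-0.2423  0.2311 -2.0933] w 0.014663168275054338 q [ 0.7952  0.4831 -0.3216  1.8993  0.2085  0.7897  0.3617]
[[ 0.001   0.0015  1.    ]
 [-1.     -0.001   0.001 ]
 [ 0.001  -1.      0.0015]]
```

View pics/w3.png

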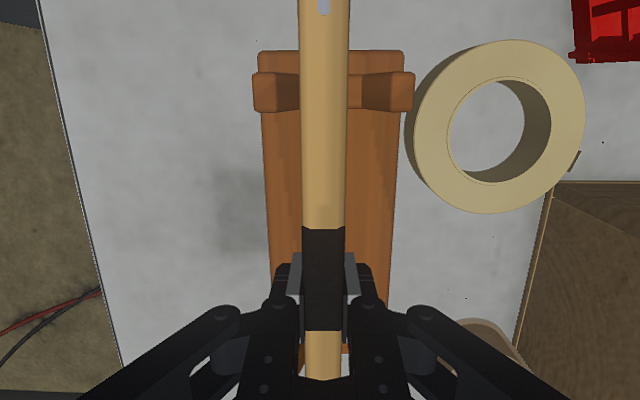

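>>> {"api": "servo_tool", "payload": {
  "hand": [0,0,0,0,0,0,0,0],
  "offset": [
    [0,-30,0],
    [0,-70,0],
    [0,-110,0],
    [0,-150,0],
    [-20,-190,0],
    [-50,-230,10],
    [-80,-270,20],
    [-115,-300,30]
  ],
  "rotation": [
    [0,0,0],
    [0,0,0],
    [0,0,0],
    [0,0,0],
    [0,0.1,0],
    [0,0.2,0],
    [0,0.34,0],
    [0,0.48,0]
  ]
}}

```text
time: 6.4
position: [0.5018, -0.2074, 0.4272]
tcp_rot: [[-0.468, 0.002, 0.884], [-0.884, -0.002, -0.468], [0.001, -1.0, 0.002]]
force: [0.7, -0.6, -1.3]
width: 0.0143
```

```bash
python3 - <<'E'
from h import *
s=st(); c,d=.959,.284
delta([.610,.186,.50],[[-c,0,d],[-d,0,-c],[0,-1,0]])
E
```

```text
t 6.4 pos [ 0.5018 -0.2074  0.4272] F [ 0.6688 -0.5894 -1.2767] w 0.014319791025958888 q [ 0.6837  0.1173 -0.3996  1.6805  0.048   1.351  -0.2111]
[[-0.4682  0.0017  0.8836]
 [-0.8836 -0.0018 -0.4682]
 [ 0.0008 -1.      0.0023]]
offset mm [-398.2462  -73.3203  -88.4475]
rotvec [-0.0025  0.7956 -0.0002]
```

>>> {"api": "servo_tool", "payload": {
  "hand": [0,0,0,0,0,0,0,0],
  "offset": [
    [-45,-15,-10],
    [-95,-30,-20],
    [-145,-45,-30],
    [-195,-60,-45],
    [-245,-73,-55],
    [-295,-73,-65],
    [-345,-73,-75],
    [-398,-73,-88]
  ],
  "rotation": [
    [0,0.1,0],
    [0,0.2,0],
    [0,0.3,0],
    [0,0.4,0],
    [0,0.5,0],
    [0,0.6,0],
    [0,0.7,0],
    [0,0.795,0]
  ]
}}

```text
time: 7.2
position: [0.6026, 0.169, 0.4975]
tcp_rot: [[-0.958, -0.001, 0.288], [-0.288, -0.001, -0.958], [0.001, -1.0, 0.001]]
force: [-0.2, -1.0, -2.3]
width: 0.0145
```

```bash
python3 - <<'E'
from h import *
env.read_camera('top');env.read_camera('top')
s,p=detect('wrist',['eye','vent'],n='w4'); st()
detect('side',['eye','pin','vent'],n='s4'); detect('top',['eye','pin','vent'],n='t4');st()
E
```

```text
wrist eye [(array([0.6913, 0.2484, 0.2607]), 0.78)]
wrist vent [(array([0.6941, 0.2545, 0.264 ]), 0.18)]
t 7.45 pos [0.6022 0.1675 0.4969] F [-0.2168 -0.7811 -1.4505] w 0.01437302717340785 q [ 0.1294  0.2988 -0.6054  1.3607  0.1689  1.5357 -1.7339]
[[-0.9559 -0.0018  0.2938]
 [-0.2938 -0.0014 -0.9559]
 [ 0.0022 -1.      0.0008]]
side eye [(array([0.6951, 0.2491, 0.2658]), 0.66)]
side pin [(array([0.773 , 0.2361, 0.4441]), 0.74)]
side vent [(array([ 0.6133,  0.2248, -0.0029]), 0.55)]
top eye []
top pin [(array([0.771 , 0.2322, 0.4458]), 0.42)]
top vent [(array([0.6111, 0.2279, 0.0004]), 0.81), (array([ 0.4741, -0.3031,  0.0037]), 0.46)]
t 7.85 pos [0.6026 0.1665 0.4981] F [ 0.1353 -0.484  -2.5024] w 0.014481081020857399 q [ 0.1316  0.2974 -0.6053  1.3598  0.1681  1.5352 -1.7346]
[[-0.9568  0.0004  0.2908]
 [-0.2908 -0.0003 -0.9568]
 [-0.0003 -1.      0.0004]]
```

View pics/w4.png

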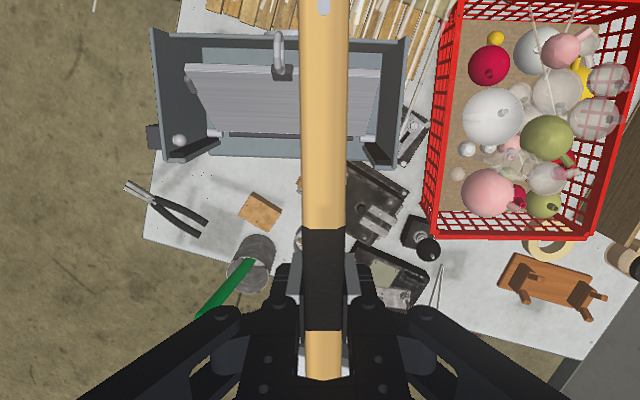

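View pics/s4.png

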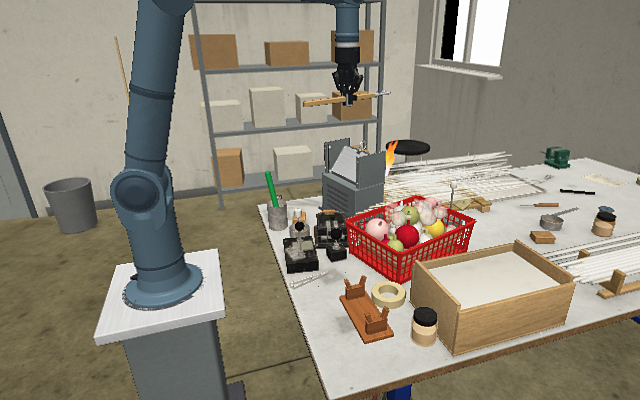

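```bash
python3 -c "
import cv2
a=cv2.imread('pics/w4.png')[20:190,140:420]; a=cv2.resize(a,None,fx=2.8,fy=2.8,interpolation=2); cv2.imwrite('pics/c4.png',a)"
```

```text
(no output)
```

View pics/c4.png

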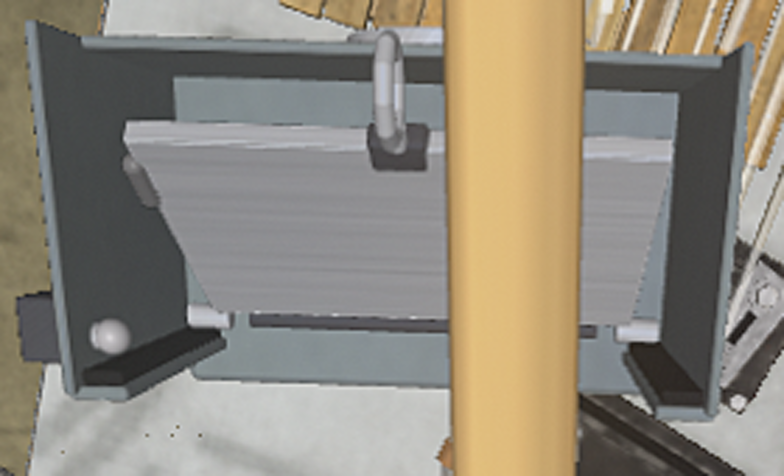

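```bash
python3 - <<'E'
from h import *
s,p=detect('wrist',['eye'])
g=lambda x,y:(140+x/2.8,20+y/2.8)
P={k:onz(p,g(*v),z,s) for k,v,z in [('LF',(68,395),.266),('LB',(30,25),.266),('RB',(748,45),.266),('RF',(714,415),.266),('HL',(211,316),.155),('HR',(637,330),.155),('WL',(85,40),.235),('WR',(722,62),.235),('eyeR',(389,88),.26),('FTL',(128,128),.241),('FTR',(672,148),.241),('fL',(195,377),.15),('fR',(440,385),.15)]}
for k,v in P.items(): print(k,v[:2])
def a(A,B): d=P[A]-P[B]; return np.degrees(np.arctan2(-d[0],d[1])),np.linalg.norm(d)
for q in ['LF RF','LB RB','HL HR','WL WR','FTL FTR','fL fR']: print(q,a(*q.split()))
d=P['LB']-P['LF']; print(np.degrees(np.arctan2(d[1],d[0])),np.linalg.norm(d)); d=P['RB']-P['RF']; print(np.degrees(np.arctan2(d[1],d[0])),np.linalg.norm(d))
print('hingemid',(P['HL']+P['HR'])/2,(P['WL']+P['WR'])/2,(P['LF']+P['RF'])/2)
st()
E
```

```text
wrist eye [(array([0.6941, 0.2485, 0.2645]), 0.63)]
LF [0.5784 0.3102]
LB [0.685  0.3382]
RB [0.74   0.1354]
RF [0.6332 0.106 ]
HL [0.5936 0.2995]
HR [0.6413 0.1207]
WL [0.6859 0.3353]
WR [0.7388 0.1361]
eyeR [0.6984 0.2336]
FTL [0.6637 0.3148]
FTR [0.7087 0.1436]
fL [0.5638 0.3025]
fR [0.592  0.1963]
LF RF (np.float64(15.021273996269167), np.float64(0.21144211629618767))
LB RB (np.float64(15.188545972961368), np.float64(0.2100436714763503))
HL HR (np.float64(14.948380351940852), np.float64(0.18507702481996324))
WL WR (np.float64(14.867191302355831), np.float64(0.2061291568315326))
FTL FTR (np.float64(14.736555745811495), np.float64(0.17703699114354174))
fL fR (np.float64(14.885727703938677), np.float64(0.10990307268960914))
14.687558608780684 0.11018065094671733
15.413060661463579 0.11079458275313574
hingemid [0.6174 0.2101 0.155 ] [0.7124 0.2357 0.235 ] [0.6058 0.2081 0.266 ]
t 7.95 pos [0.6025 0.1671 0.498 ] F [-1.1077 -0.5819 -2.0183] w 0.014567291372523057 q [ 0.131   0.2977 -0.6057  1.3596  0.1681  1.5351 -1.7347]
[[-0.9565  0.0003  0.2917]
 [-0.2917 -0.0001 -0.9565]
 [-0.0003 -1.      0.0002]]
```

```bash
python3 - <<'E'
from h import *
s=env.get_state();p=env.read_camera('wrist');w=p
t=env.read_camera('top'); 
m=env.trace(t,'vent')
print([(q['p'],q['pixels'].sum()) for q in m])
print('hand_eye',np.array(p['hand_eye']),p['mtx'][0],p['k1'])
print('top eye',onz(t,(236.7,130),.258))
g=lambda x,y:(190+(x-250)/4.5,110+y/4.5)
for n,q,z in [('LB',(298,108),.266),('RB',(608,35),.266),('HL',(392,268),.155),('HR',(640,203),.155)]: print(n,onz(t,g(*q),z))
save(t,'t5')
me=env.trace(w,'eye'); 
for q in me[:2]:
    v,u=np.where(q['pixels']); print('eye mask',q['p'],len(u),u.mean(),v.mean())
E
python3 -c "
import cv2
a=cv2.imread('pics/t5.png')[90:210,180:340]; a=cv2.resize(a,None,fx=5,fy=5,interpolation=2); cv2.imwrite('pics/c5.png',a)"
```

```text
[(0.72, np.int64(137)), (0.56, np.int64(1258))]
hand_eye [[ 0.0001 -0.9472 -0.3207 -0.0818]
 [-0.0004  0.3207 -0.9472 -0.07  ]
 [ 1.      0.0003 -0.0004  0.0005]
 [ 0.      0.      0.      1.    ]] [337.325    0.     322.9859] -0.0345692500212243
top eye [0.6911 0.247  0.258 ]
LB [0.6756 0.35   0.266 ]
RB [0.7269 0.1503 0.266 ]
HL [0.5869 0.3148 0.155 ]
HR [0.6364 0.1402 0.155 ]
eye mask 0.59 9465 250.07131537242472 96.75552033808769
eye mask 0.55 1069 619.5257249766137 256.14593077642655
```

View pics/c5.png

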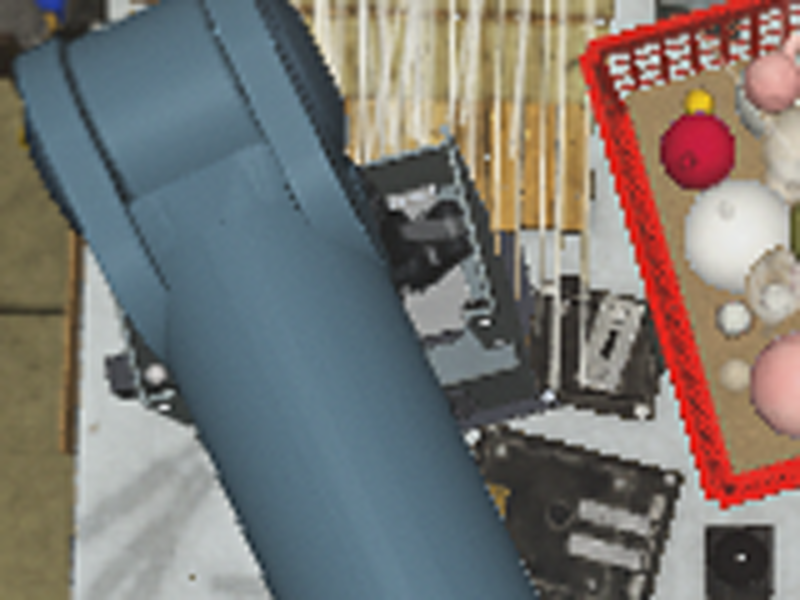

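```bash
cat >> h.py <<'E'
def proj(p,X,s=None):
    if s is None: R=np.array(p['orientation']);o=np.array(p['xyz'])
    else:
        H=np.array(p['hand_eye']);T=np.array(s['tcp_rot']);R=T@H[:3,:3];o=T@H[:3,3]+np.array(s['position'])
    c=R.T@(np.array(X)-o); u=np.array([c[0],-c[1]])/-c[2]; u=u*(1+p['k1']*(u@u)); K=np.array(p['mtx'])
    return u*[K[0,0],K[1,1]]+[K[0,2],K[1,2]]
E
python3 - <<'E'
from h import *
s=env.get_state();w=env.read_camera('wrist')
for n,X in [('rest',(.4725,-.3065,.012)),('ball_stand',(.497,-.0265,.1)),('cork',(.445,.25,.024)),('cap',(.4215,.144,.032)),('pliers',(.395,.41,.01)),('eye',(.694,.249,.262))]:
    print(n,proj(w,X,s))
sd=env.read_camera('side'); save(sd,'s6')
print('side eye',proj(sd,(.694,.249,.262)),proj(sd,(.6984,.2336,.26)))
print(st())
E
python3 -c "
import cv2
a=cv2.imread('pics/s6.png')[60:220,280:440]; a=cv2.resize(a,None,fx=3.75,fy=3.75,interpolation=2); cv2.imwrite('pics/c6.png',a)"
```

```text
rest [538.8471 278.5582]
ball_stand [422.5434 250.9787]
cork [250.2922 214.6569]
cap [305.2588 244.7723]
pliers [158.2496 212.3076]
eye [261.2211  50.904 ]
side eye [362.6012 145.0136] [365.3986 146.5738]
t 8.25 pos [0.6025 0.1677 0.4978] F [-0.1974  0.377  -1.6918] w 0.014606083022871494 q [ 0.1301  0.2982 -0.6059  1.3595  0.1682  1.5351 -1.7347]
[[-0.9562 -0.      0.2926]
 [-0.2926  0.     -0.9562]
 [ 0.     -1.     -0.    ]]
{'time': 8.25, 'joint_positions': array([ 0.1301,  0.2982, -0.6059,  1.3595,  0.1682,  1.5351, -1.7347]), 'qd': array([-0.001 ,  0.0014,  0.0011,  0.0015, -0.0005,  0.    , -0.0002]), 'effort': array([  0.0351, -39.2169,  -4.2414, -27.9527,   0.0262,  -0.1034,
         0.    ]), 'position': array([0.6025, 0.1677, 0.4978]), 'tcp_rot': array([[-0.9562, -0.    ,  0.2926],
       [-0.2926,  0.    , -0.9562],
       [ 0.    , -1.    , -0.    ]]), 'force': array([-0.1974,  0.377 , -1.6918]), 'moment': array([-0.0195,  0.0756, -0.0083]), 'width': 0.014606083022871494}
```

View pics/c6.png

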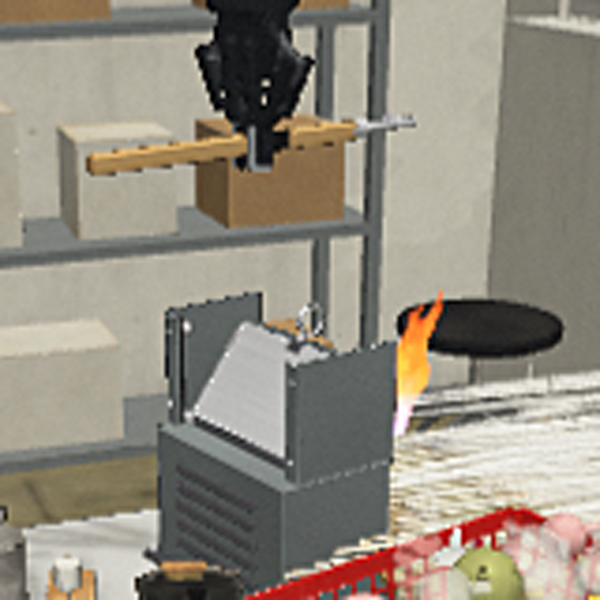

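```bash
python3 - <<'E'
from h import *
s=env.get_state();t=env.read_camera('top');sd=env.read_camera('side')
R=np.array(s['tcp_rot']);o=np.array(s['position'])
for n,q in [('corner',(-182,51,0)),('tip',(-182,51,-39)),('handle end',(-112,51,0)),('tail',(158,51,0)),('grasp',(0,51,0)),('tailtop',(158,43,0)),('tcp',(0,0,0))]:
    X=o+R@(np.array(q)/1000); Y=X+.015*np.array([-.26,.966,0])
    a=proj(t,X);b=proj(t,Y);c=proj(sd,X);d=proj(sd,Y)
    print(n,'top crop',5*(a-[180,90]),5*(b-[180,90]),'side crop',3.75*(c-[280,60]),3.75*(d-[280,60]))
E
```

```text
corner top crop [257.1333 -61.6434] [227.4697 -54.342 ] side crop [410.2942 119.2089] [399.3548 117.1804]
tip top crop [180.6673 -40.1153] [150.9668 -32.8176] side crop [381.1575 114.1504] [370.7003 112.207 ]
handle end top crop [294.5606  72.8478] [264.774   80.2022] side crop [351.4192 127.4492] [340.6965 125.2878]
tail top crop [441.6602 602.8694] [411.3434 610.4437] side crop [ 89.1431 163.9899] [ 79.7212 161.19  ]
grasp top crop [355.019  290.4096] [325.0236 297.8522] side crop [249.945  141.6193] [239.6604 139.2199]
tailtop top crop [439.3345 602.395 ] [408.7536 610.0351] side crop [ 88.7001 153.5867] [ 79.2556 150.8824]
tcp top crop [334.6537 269.3093] [302.9283 277.1755] side crop [250.0827  78.4684] [239.6187  76.6236]
```

```bash
cat >> h.py <<'E'
a_=np.radians(15.0); VX=np.array([np.cos(a_),np.sin(a_),0]);VY=np.array([-np.sin(a_),np.cos(a_),0])
RT=np.stack([-VX,[0,0,-1],-VY],1)
PT=np.array([-.182,.051,-.018])
def pin_sv():
    s=env.get_state(); X=np.array(s['position'])+np.array(s['tcp_rot'])@PT
    print('t',s['time'],'pin s,v,z',1000*X@VX,1000*X@VY,1000*X[2],'F vx,vy,z',np.array(s['force'])@VX,np.array(s['force'])@VY,s['force'][2],'w',s['width'])
def goto(sv,v,z):
    delta(VX*sv+VY*v+[0,0,z]-RT@PT,RT)
E
python3 - <<'E'
from h import *
pin_sv(); goto(.735,.013,.331)
E
```

```text
t 8.35 pin s,v,z 806.6345514919609 30.404390064296475 446.83491281706387 F vx,vy,z 0.47575302682466347 -0.20849117352394642 -1.5213759617686589 w 0.01437122637649265
offset mm [ 72.7218 115.8341   8.4734]
rotvec [0.0001 0.0352 0.    ]
```

>>> {"api": "servo_tool", "payload": {
  "hand": [0,0,0,0,0,0,0,0],
  "offset": [
    [25,20,3],
    [50,50,5],
    [72,80,8],
    [73,105,8],
    [73,116,8],
    [73,116,8],
    [73,116,8],
    [73,116,8]
  ],
  "rotation": [
    [0,0.02,0],
    [0,0.035,0],
    [0,0.035,0],
    [0,0.035,0],
    [0,0.035,0],
    [0,0.035,0],
    [0,0.035,0],
    [0,0.035,0]
  ]
}}

```text
time: 9.15
position: [0.5363, 0.1394, 0.3838]
tcp_rot: [[-0.966, 0.003, 0.259], [-0.259, 0.001, -0.966], [-0.004, -1.0, -0.001]]
force: [0.4, 0.2, -1.6]
width: 0.0144
```

```bash
python3 - <<'E'
from h import *
s,p=detect('side',['eye','pin'],n='s7'); detect('top',['eye','pin'],n='t7'); env.read_camera('wrist'); s=env.get_state();w=env.read_camera('wrist'); save(w,'w7')
pin_sv()
R=np.array(s['tcp_rot']);o=np.array(s['position'])
X=o+R@PT; E=VX*.735+VY*.061+[0,0,.261]
for P in (X,o+R@[-.182,.051,-.039],o+R@[-.182,.051,0],E): print('side crop',5*(proj(p,P)-[300,80]))
E
python3 -c "
import cv2
a=cv2.imread('pics/s7.png')[80:200,300:440]; a=cv2.resize(a,None,fx=5,fy=5,interpolation=2); cv2.imwrite('pics/c7.png',a)
a=cv2.imread('pics/t7.png')[90:210,180:340]; a=cv2.resize(a,None,fx=5,fy=5,interpolation=2); cv2.imwrite('pics/c7t.png',a)"
```

```text
side eye [(array([0.6954, 0.2515, 0.2609]), 0.56)]
side pin [(array([0.709 , 0.2009, 0.3333]), 0.98)]
top eye [(array([0.6941, 0.2528, 0.2624]), 0.55), (array([0.7057, 0.2032, 0.3291]), 0.53)]
top pin [(array([0.7047, 0.2005, 0.3314]), 0.52)]
t 9.55 pin s,v,z 734.7919279151839 13.415498829453947 331.08112823702174 F vx,vy,z 0.1348200936362405 -0.925662901549274 -3.155459214867194 w 0.014783755583751652
side crop [357.3429 242.6485]
side crop [338.2888 236.7115]
side crop [374.046  247.8522]
side crop [313.1143 326.3395]
```

View pics/c7.png

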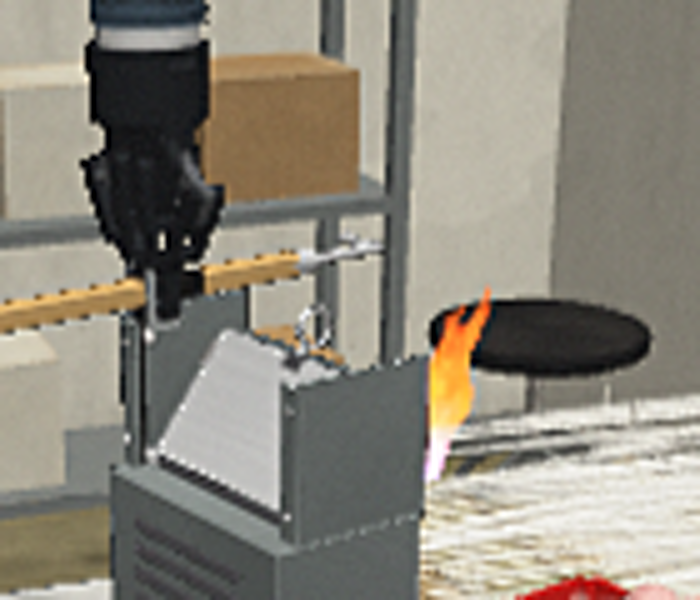

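View pics/c7t.png

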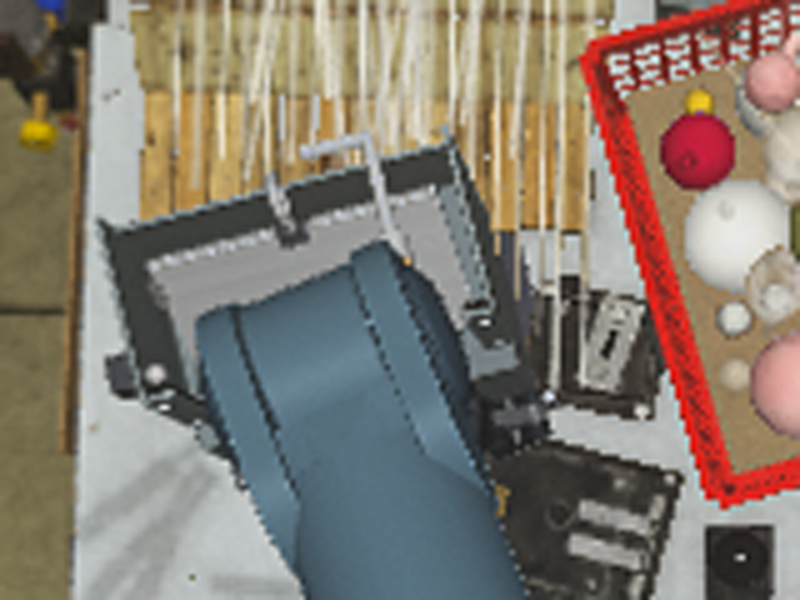

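View pics/w7.png

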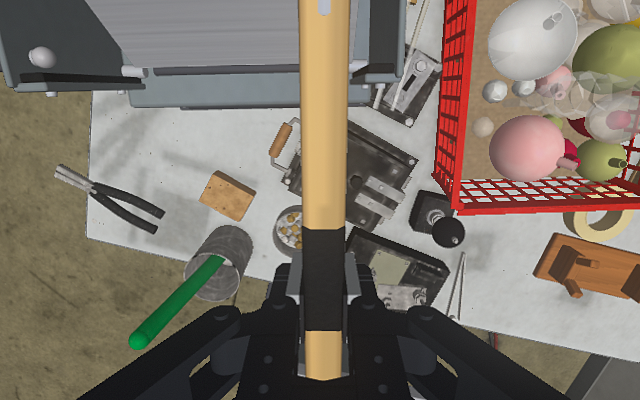

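```bash
python3 - <<'E'
from h import *
goto(.736,.013,.2615)
E
```

```text
offset mm [-1.2014 69.5236  0.4077]
rotvec [-0.      0.     -0.0003]
```

>>> {"api": "servo_tool", "payload": {
  "hand": [0,0,0,0,0,0,0,0],
  "offset": [
    [-1,15,0],
    [-1,30,0],
    [-1,45,0],
    [-1,58,0],
    [-1,66,0],
    [-1,70,0],
    [-1,70,0],
    [-1,70,0]
  ],
  "rotation": [
    [0,0,0],
    [0,0,0],
    [0,0,0],
    [0,0,0],
    [0,0,0],
    [0,0,0],
    [0,0,0],
    [0,0,0]
  ]
}}

```text
time: 10.35
position: [0.5364, 0.1391, 0.3124]
tcp_rot: [[-0.966, 0.001, 0.259], [-0.259, 0.0, -0.966], [-0.001, -1.0, -0.0]]
force: [0.1, 0.5, -1.3]
width: 0.015
```

```bash
python3 - <<'E'
from h import *
s,p=detect('side',['eye','pin'],n='s8'); s,t=detect('top',['eye','pin'],n='t8')
pin_sv(); s=env.get_state()
R=np.array(s['tcp_rot']);o=np.array(s['position'])
E=VX*.736+VY*.063+[0,0,.2615]
for P in (o+R@[-.182,.051,-.039],o+R@[-.182,.051,0],E): print('side crop',8*(proj(p,P)-[320,110]),'top',8*(proj(t,P)-[210,105]))
E
python3 -c "
import cv2
a=cv2.imread('pics/s8.png')[110:170,320:400]; a=cv2.resize(a,None,fx=8,fy=8,interpolation=2); cv2.imwrite('pics/c8.png',a)
a=cv2.imread('pics/t8.png')[105:175,210:300]; a=cv2.resize(a,None,fx=8,fy=8,interpolation=2); cv2.imwrite('pics/c8t.png',a)"
```

```text
side eye [(array([0.6947, 0.2497, 0.2663]), 0.7)]
side pin [(array([0.7094, 0.1997, 0.2608]), 0.85)]
top eye [(array([0.7005, 0.2525, 0.2616]), 0.63)]
top pin [(array([0.7052, 0.2012, 0.2601]), 0.67)]
t 10.65 pin s,v,z 735.981336416409 13.361551671021846 261.50879170731906 F vx,vy,z -0.5318915247852337 1.2178792042732536 -1.7171559919331663 w 0.014391621791184079
side crop [379.5775 294.4442] top [276.1368 169.3524]
side crop [435.5052 315.3304] top [379.6557 143.8405]
side crop [340.0579 279.6738] top [200.059  188.0492]
```

View pics/c8.png

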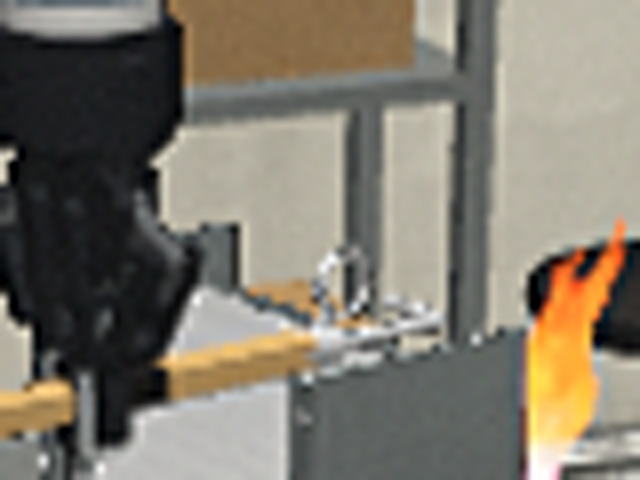

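View pics/c8t.png

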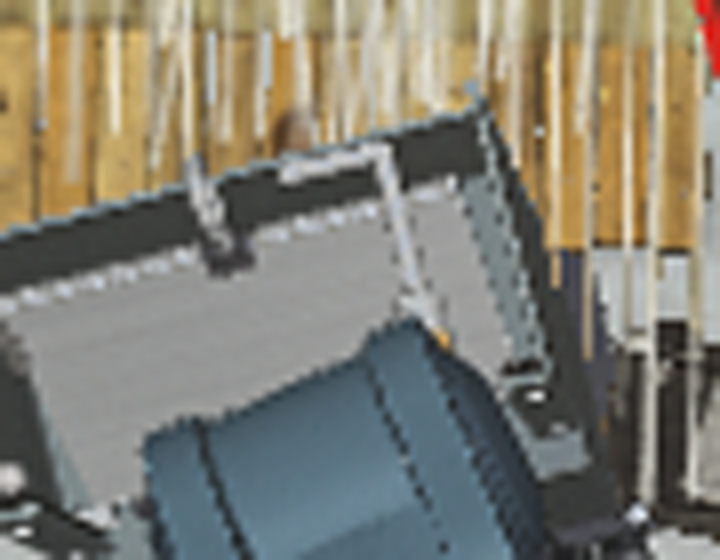

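>>> {"api": "servo_tool", "payload": {
  "hand": [0,0,0,0,0,0,0,0],
  "offset": [
    [0,0,-6],
    [0,0,-12],
    [0,0,-18],
    [0,0,-24],
    [0,0,-30],
    [0,0,-35],
    [0,0,-38],
    [0,0,-38]
  ],
  "rotation": [
    [0,0,0],
    [0,0,0],
    [0,0,0],
    [0,0,0],
    [0,0,0],
    [0,0,0],
    [0,0,0],
    [0,0,0]
  ]
}}

```text
time: 11.45
position: [0.5259, 0.1763, 0.3119]
tcp_rot: [[-0.966, -0.0, 0.26], [-0.26, 0.0, -0.966], [-0.0, -1.0, -0.0]]
force: [0.4, -0.1, -1.4]
width: 0.0147
```

```bash
python3 - <<'E'
from h import *
s,p=detect('side',[],n='s9'); s,t=detect('top',[],n='t9')
pin_sv(); 
E
python3 -c "
import cv2,numpy as np
a=cv2.imread('pics/s9.png')[120:165,335:385]; a=cv2.resize(a,None,fx=8,fy=8,interpolation=2); 
b=cv2.imread('pics/t9.png')[110:155,215:265]; b=cv2.resize(b,None,fx=8,fy=8,interpolation=2); cv2.imwrite('pics/c9.png',np.hstack([a,b]))"
```

```text
t 11.55 pin s,v,z 735.719243851112 51.125139789329346 260.8082109123532 F vx,vy,z -0.48435020604227325 0.7558978926008048 -2.0286443975617443 w 0.014687507798724006
```

View pics/c9.png

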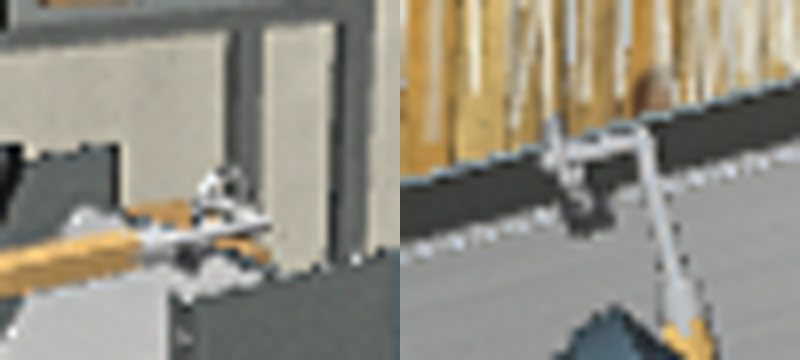

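>>> {"api": "servo_tool", "payload": {
  "hand": [0,0,0,0,0,0,0,0],
  "offset": [
    [0,0,-4],
    [0,0,-8],
    [0,0,-12],
    [0,0,-12],
    [0,0,-12],
    [0,0,-12],
    [0,0,-12],
    [0,0,-12]
  ],
  "rotation": [
    [0,0,0],
    [0,0,0],
    [0,0,0],
    [0,0,0],
    [0,0,0],
    [0,0,0],
    [0,0,0],
    [0,0,0]
  ]
}}

```text
time: 12.35
position: [0.5232, 0.1869, 0.3118]
tcp_rot: [[-0.966, -0.0, 0.258], [-0.258, -0.0, -0.966], [0.0, -1.0, 0.0]]
force: [0.3, 0.6, -1.5]
width: 0.0144
```

```bash
python3 - <<'E'
from h import *
s,p=detect('side',['eye','pin'],n='s10'); s,t=detect('top',['eye','pin'],n='t10')
for i in range(4): env.read_camera('side'); pin_sv()
E
python3 -c "
import cv2,numpy as np
a=cv2.imread('pics/s10.png')[120:165,335:385]; a=cv2.resize(a,None,fx=8,fy=8,interpolation=2); 
b=cv2.imread('pics/t10.png')[110:155,215:265]; b=cv2.resize(b,None,fx=8,fy=8,interpolation=2); cv2.imwrite('pics/c10.png',np.hstack([a,b]))"
```

```text
side eye [(array([0.6971, 0.2519, 0.2595]), 0.69), (array([ 0.4684, -0.3103,  0.001 ]), 0.39)]
side pin [(array([ 0.3854, -0.1216, -0.001 ]), 0.7), (array([ 0.3931,  0.4089, -0.0003]), 0.17)]
top eye [(array([0.6953, 0.2517, 0.2632]), 0.63)]
top pin [(array([0.6897, 0.2488, 0.2565]), 0.68)]
t 12.7 pin s,v,z 735.7059259872588 63.376196060189855 260.8623904739043 F vx,vy,z 0.08922144954049584 0.38351976831472917 -1.7348286600569374 w 0.014695746273731805
t 12.75 pin s,v,z 735.6894547619888 63.40089208193469 260.8526914929594 F vx,vy,z 0.1495229354324971 -0.24790650223016242 -2.2482746197440533 w 0.014813653640154831
t 12.8 pin s,v,z 735.6890342584495 63.41425521641162 260.8332582159548 F vx,vy,z 0.018123786360709375 0.23791267081873246 -2.1138080585554775 w 0.014256787128762188
t 12.85 pin s,v,z 735.7066608532538 63.3912029886457 260.86756970821597 F vx,vy,z -0.4674868944171206 0.6486640073293211 -2.7649084653283005 w 0.014368095241341045
```

View pics/c10.png

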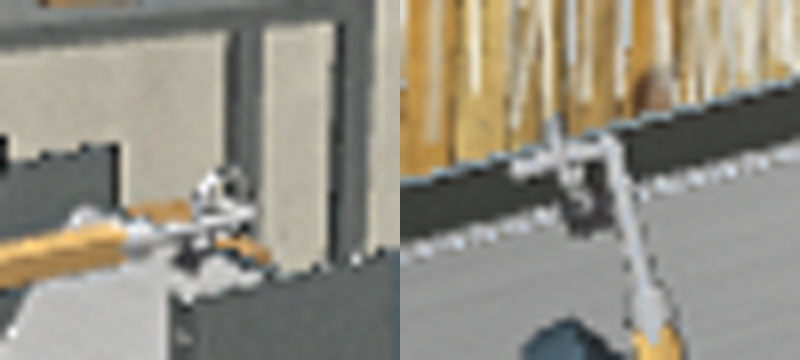

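```bash
cat >> h.py <<'E'
def arc(phis,r=.1355,sh=.650):
    s=env.get_state(); X=np.array(s['position'])+np.array(s['tcp_rot'])@PT
    for f in phis:
        T=np.array([sh+r*np.sin(f),.155+r*np.cos(f)])
        print(round(f,3),'tool x %.1f y %.1f'%(-1000*(T[0]-X@VX),-1000*(T[1]-X[2])))
E
python3 - <<'E'
from h import *
arc(np.arange(.65,.1,-.035))
E
```

```text
0.65 tool x 3.7 y -2.0
0.615 tool x 7.5 y -4.8
0.58 tool x 11.4 y -7.5
0.545 tool x 15.5 y -10.0
0.51 tool x 19.6 y -12.4
0.475 tool x 23.7 y -14.6
0.44 tool x 28.0 y -16.7
0.405 tool x 32.3 y -18.7
0.37 tool x 36.7 y -20.5
0.335 tool x 41.2 y -22.1
0.3 tool x 45.7 y -23.6
0.265 tool x 50.2 y -24.9
0.23 tool x 54.8 y -26.1
0.195 tool x 59.5 y -27.1
0.16 tool x 64.1 y -27.9
0.125 tool x 68.8 y -28.6
```

>>> {"api": "servo_tool", "payload": {
  "hand": [0,0,0,0,0,0,0,0],
  "offset": [
    [2,-1,0],
    [4,-2,0],
    [6,-3.5,0],
    [8,-5,0],
    [10,-6.5,0],
    [12,-8,0],
    [14,-9,0],
    [16,-10.3,0]
  ],
  "rotation": [
    [0,0,0],
    [0,0,0],
    [0,0,0],
    [0,0,0],
    [0,0,0],
    [0,0,0],
    [0,0,0],
    [0,0,0]
  ]
}}

```text
time: 13.65
position: [0.5075, 0.1829, 0.3222]
tcp_rot: [[-0.966, 0.0, 0.259], [-0.259, 0.0, -0.966], [-0.0, -1.0, 0.0]]
force: [1.2, -0.2, -3.4]
width: 0.0148
```

```bash
python3 - <<'E'
from h import *
pin_sv(); s,p=detect('side',['eye'],n='s11'); pin_sv(); arc(np.arange(.54,.1,-.035))
E
```

```text
t 13.65 pin s,v,z 719.5372422503646 63.33721993945091 271.20037928140187 F vx,vy,z 1.1426146125827814 -0.5270454051210399 -3.4256408436075065 w 0.01477643114208042
side eye [(array([0.6853, 0.2503, 0.2706]), 0.78)]
t 13.75 pin s,v,z 719.406690452408 63.3318075775077 271.29245083926617 F vx,vy,z 1.3455312935642108 0.13743757556928723 -2.185895856475252 w 0.014498329905221334
0.54 tool x -0.3 y 0.1
0.505 tool x 3.9 y -2.3
0.47 tool x 8.0 y -4.5
0.435 tool x 12.3 y -6.6
0.4 tool x 16.6 y -8.5
0.365 tool x 21.0 y -10.3
0.33 tool x 25.5 y -11.9
0.295 tool x 30.0 y -13.4
0.26 tool x 34.6 y -14.7
0.225 tool x 39.2 y -15.8
0.19 tool x 43.8 y -16.8
0.155 tool x 48.5 y -17.6
0.12 tool x 53.2 y -18.2
```

>>> {"api": "servo_tool", "payload": {
  "hand": [0,0,0,0,0,0,0,0],
  "offset": [
    [4,-2.3,0],
    [8,-4.5,0],
    [12.3,-6.6,0],
    [16.6,-8.5,0],
    [21,-10.3,0],
    [25.5,-12,0],
    [30,-13.4,0],
    [32,-14,0]
  ],
  "rotation": [
    [0,0,0],
    [0,0,0],
    [0,0,0],
    [0,0,0],
    [0,0,0],
    [0,0,0],
    [0,0,0],
    [0,0,0]
  ]
}}

```text
time: 14.55
position: [0.4763, 0.1748, 0.3365]
tcp_rot: [[-0.966, 0.0, 0.259], [-0.259, -0.0, -0.966], [-0.0, -1.0, 0.0]]
force: [1.2, -0.2, -2.3]
width: 0.0148
```

```bash
python3 - <<'E'
from h import *
pin_sv(); s,p=detect('side',['eye'],n='s12'); pin_sv(); arc(np.arange(.28,-.1,-.035))
E
python3 -c "
import cv2,numpy as np
a=cv2.imread('pics/s12.png')[80:200,280:420]; a=cv2.resize(a,None,fx=5,fy=5,interpolation=2); cv2.imwrite('pics/c12.png',a)"
```

```text
t 14.55 pin s,v,z 687.2984614957791 63.57778201123748 285.52922592448977 F vx,vy,z 1.1144035392199523 -0.4678755869915676 -2.294952501904025 w 0.014775157068355837
side eye [(array([0.6548, 0.2355, 0.2871]), 0.74)]
t 14.65 pin s,v,z 687.3297299510723 63.5985752004703 285.35625718793455 F vx,vy,z 0.42000881512172744 -0.1446912450046422 -1.9752588612558986 w 0.01475182889039782
0.28 tool x -0.1 y 0.1
0.245 tool x 4.5 y -1.1
0.21 tool x 9.1 y -2.2
0.175 tool x 13.7 y -3.1
0.14 tool x 18.4 y -3.8
0.105 tool x 23.1 y -4.4
0.07 tool x 27.9 y -4.8
0.035 tool x 32.6 y -5.1
0.0 tool x 37.3 y -5.1
-0.035 tool x 42.1 y -5.1
-0.07 tool x 46.8 y -4.8
```

View pics/c12.png

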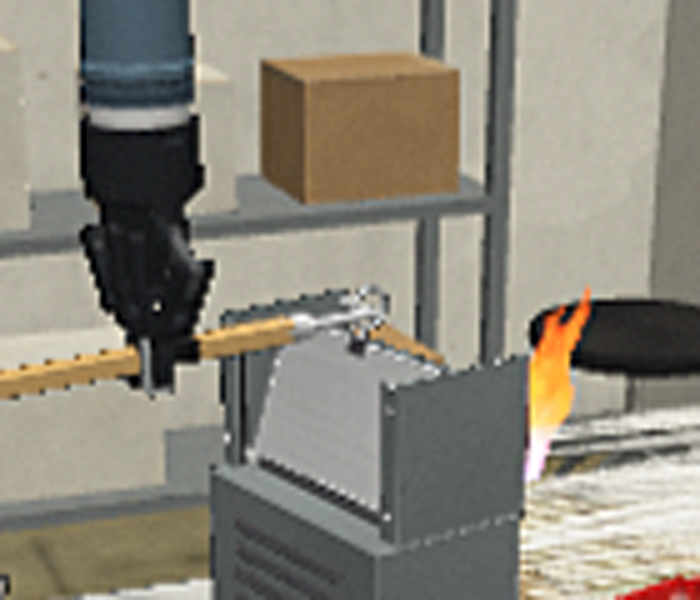

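>>> {"api": "servo_tool", "payload": {
  "hand": [0,0,0,0,0,0,0,0],
  "offset": [
    [3,-0.7,0],
    [6,-1.5,0],
    [9,-2.2,0],
    [12,-2.8,0],
    [15,-3.3,0],
    [17,-3.6,0],
    [19,-3.9,0],
    [20,-4,0]
  ],
  "rotation": [
    [0,0,0],
    [0,0,0],
    [0,0,0],
    [0,0,0],
    [0,0,0],
    [0,0,0],
    [0,0,0],
    [0,0,0]
  ]
}}

```text
time: 15.45
position: [0.4572, 0.1695, 0.3402]
tcp_rot: [[-0.966, -0.0, 0.259], [-0.259, -0.0, -0.966], [0.0, -1.0, 0.0]]
force: [0.4, -0.8, -3.3]
width: 0.0148
```

```bash
python3 - <<'E'
from h import *
pin_sv(); env.read_camera('side'); pin_sv(); env.read_camera('side'); pin_sv(); arc(np.arange(.14,-.1,-.02))
E
```

```text
t 15.45 pin s,v,z 667.4571515070191 63.371947981278204 289.1462889814992 F vx,vy,z 0.14983699695109073 -0.8413428450178685 -3.3489236683219343 w 0.014779763649740986
t 15.5 pin s,v,z 667.3645217613945 63.390409956441054 289.0914265842741 F vx,vy,z 0.532604222750708 -0.2835957732320179 -2.823040040313791 w 0.014808210402640383
t 15.55 pin s,v,z 667.4063144353762 63.46280756624704 289.04810929772145 F vx,vy,z -0.26473616148907436 -0.09291441998008791 -2.0826074151908984 w 0.014623288137729054
0.14 tool x -1.5 y -0.1
0.12 tool x 1.2 y -0.5
0.1 tool x 3.9 y -0.8
0.08 tool x 6.6 y -1.0
0.06 tool x 9.3 y -1.2
0.04 tool x 12.0 y -1.3
0.02 tool x 14.7 y -1.4
0.0 tool x 17.4 y -1.5
-0.02 tool x 20.1 y -1.4
-0.04 tool x 22.8 y -1.3
-0.06 tool x 25.5 y -1.2
-0.08 tool x 28.2 y -1.0
```

>>> {"api": "servo_tool", "payload": {
  "hand": [0,0,0,0,0,0,0,0],
  "offset": [
    [1,-0.2,0],
    [2,-0.4,0],
    [3,-0.6,0],
    [4,-0.7,0],
    [5,-0.8,0],
    [6,-0.9,0],
    [7,-1,0],
    [8,-1,0]
  ],
  "rotation": [
    [0,0,0],
    [0,0,0],
    [0,0,0],
    [0,0,0],
    [0,0,0],
    [0,0,0],
    [0,0,0],
    [0,0,0]
  ]
}}

```text
time: 16.35
position: [0.4502, 0.1676, 0.3414]
tcp_rot: [[-0.966, 0.002, 0.259], [-0.259, 0.001, -0.966], [-0.002, -1.0, -0.0]]
force: [3.6, 0.9, -1.5]
width: 0.0144
```

```bash
python3 - <<'E'
from h import *
pin_sv(); env.read_camera('side'); pin_sv(); env.read_camera('side'); pin_sv()
E
```

```text
t 16.35 pin s,v,z 660.367567552486 63.38440527999279 290.8041751169352 F vx,vy,z 3.765723589332987 -0.03805825334966531 -1.496943574174308 w 0.014419832996332484
t 16.4 pin s,v,z 660.3302981706064 63.425059302653516 290.85972867862415 F vx,vy,z 3.653848186540913 0.38182508374548557 -3.4153532751258777 w 0.014738246806703607
t 16.45 pin s,v,z 660.3164858434654 63.37905001335433 290.7919613916833 F vx,vy,z 3.8500075053878895 -0.3763963282541594 -2.587306673838672 w 0.014971010299845496
```

>>> {"api": "servo_tool", "payload": {
  "hand": [0,0,0,0,0,0,0,0],
  "offset": [
    [0.7,-0.1,0],
    [1.4,-0.1,0],
    [2.1,-0.1,0],
    [2.8,-0.1,0],
    [3.5,-0.1,0],
    [4,-0.2,0],
    [4,-0.2,0],
    [4,-0.2,0]
  ],
  "rotation": [
    [0,0,0],
    [0,0,0],
    [0,0,0],
    [0,0,0],
    [0,0,0],
    [0,0,0],
    [0,0,0],
    [0,0,0]
  ]
}}

```text
time: 17.25
position: [0.4481, 0.1671, 0.3423]
tcp_rot: [[-0.966, 0.007, 0.258], [-0.258, 0.003, -0.966], [-0.007, -1.0, -0.001]]
force: [9.1, 2.2, -5.1]
width: 0.0148
```

```bash
python3 - <<'E'
from h import *
pin_sv(); env.read_camera('side'); pin_sv(); env.read_camera('side'); pin_sv()
E
```

```text
t 17.25 pin s,v,z 658.4721117435014 63.43916430045827 292.6222529669227 F vx,vy,z 9.384855871615484 -0.20312647220630758 -5.121744478221893 w 0.01478730357302585
t 17.3 pin s,v,z 658.4602332224321 63.39701159774729 292.5963174080234 F vx,vy,z 9.10482511355082 0.36760754047540994 -4.616832180603439 w 0.014577108451156987
t 17.35 pin s,v,z 658.4719388809618 63.41802379637477 292.619331486001 F vx,vy,z 8.959552151156311 0.05053570091778612 -4.620734740980719 w 0.014624983075796193
```

>>> {"api": "servo_tool", "payload": {
  "hand": [0,0,0,0,0,0,0,0],
  "offset": [
    [0.3,0.5,0],
    [0.6,1,0],
    [0.9,1.5,0],
    [1.2,1.5,0],
    [1.5,1.5,0],
    [1.8,1.5,0],
    [2,1.5,0],
    [2,1.5,0]
  ],
  "rotation": [
    [0,0,0],
    [0,0,0],
    [0,0,0],
    [0,0,0],
    [0,0,0],
    [0,0,0],
    [0,0,0],
    [0,0,0]
  ]
}}

```text
time: 18.15
position: [0.4475, 0.167, 0.3416]
tcp_rot: [[-0.966, 0.011, 0.258], [-0.258, 0.004, -0.966], [-0.011, -1.0, -0.002]]
force: [12.5, 3.2, -4.2]
width: 0.0144
```

```bash
python3 - <<'E'
from h import *
pin_sv(); detect('side',['eye'],n='s13'); pin_sv(); st()
E
```

```text
t 18.15 pin s,v,z 658.0892582472552 63.471902729507455 292.67615916307807 F vx,vy,z 12.922205839628711 -0.10139415473096787 -4.248327525724728 w 0.014391157959303666
side eye []
t 18.25 pin s,v,z 658.0889128814221 63.45007280161899 292.6892741899655 F vx,vy,z 11.843563993549893 0.22963801050950447 -4.806183028815072 w 0.014606677197529484
t 18.25 pos [0.4475 0.167  0.3416] F [11.3806  3.2872 -4.8062] w 0.014606677197529484 q [ 0.1904  0.0488 -0.6439  1.9338  0.0326  1.1576 -1.7753]
[[-0.966   0.0104  0.2583]
 [-0.2582  0.0045 -0.9661]
 [-0.0112 -0.9999 -0.0016]]
```

>>> {"api": "servo_tool", "payload": {
  "hand": [0,0,0,0,0,0,0,0],
  "offset": [
    [0.1,0.5,0],
    [0.2,1,0],
    [0.3,1,0],
    [0.4,1,0],
    [0.5,1,0],
    [0.6,1,0],
    [0.7,1,0],
    [0.7,1,0]
  ],
  "rotation": [
    [0,0,0],
    [0,0,0],
    [0,0,0],
    [0,0,0],
    [0,0,0],
    [0,0,0],
    [0,0,0],
    [0,0,0]
  ]
}}

```text
time: 19.05
position: [0.4474, 0.167, 0.341]
tcp_rot: [[-0.966, 0.012, 0.258], [-0.258, 0.005, -0.966], [-0.013, -1.0, -0.002]]
force: [12.9, 3.4, -3.8]
width: 0.0147
```

```bash
python3 - <<'E'
from h import *
pin_sv(); detect('top',['eye'],n='t13'); pin_sv()
p=env.read_camera('side'); save(p,'s13')
E
python3 -c "
import cv2,numpy as np
a=cv2.imread('pics/s13.png')[100:200,280:380]; a=cv2.resize(a,None,fx=5,fy=5,interpolation=2); cv2.imwrite('pics/c13.png',a)"
```

```text
t 19.05 pin s,v,z 658.0174658385317 63.51715012993864 292.37459928787536 F vx,vy,z 13.395332247363983 -0.02738040663134224 -3.8076977097404696 w 0.014748212753980017
top eye [(array([0.6281, 0.2336, 0.2918]), 0.7)]
t 19.15 pin s,v,z 657.9979104435797 63.484484577050466 292.3391058809407 F vx,vy,z 12.21000607819675 0.08853307652234016 -3.6230961310226224 w 0.014784380102400763
```

View pics/c13.png

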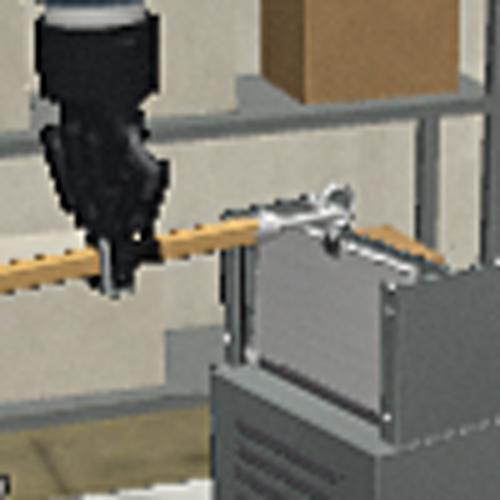

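>>> {"api": "servo_tool", "payload": {
  "hand": [0,0,0,0,0,0,0,0],
  "offset": [
    [0.1,0.1,0],
    [0.2,0.2,0],
    [0.3,0.3,0],
    [0.4,0.4,0],
    [0.5,0.5,0],
    [0.6,0.5,0],
    [0.7,0.5,0],
    [0.7,0.5,0]
  ],
  "rotation": [
    [0,0,0],
    [0,0,0],
    [0,0,0],
    [0,0,0],
    [0,0,0],
    [0,0,0],
    [0,0,0],
    [0,0,0]
  ]
}}

```text
time: 20.0
position: [0.4472, 0.1669, 0.3407]
tcp_rot: [[-0.966, 0.013, 0.258], [-0.258, 0.006, -0.966], [-0.014, -1.0, -0.002]]
force: [13.6, 3.3, -5.1]
width: 0.0147
```

```bash
python3 - <<'E'
from h import *
pin_sv(); env.read_camera('side'); pin_sv()
E
```

```text
t 20.0 pin s,v,z 657.8783759421992 63.46801325657241 292.3939710723802 F vx,vy,z 13.968659502682605 -0.3396570181924596 -5.057357855699199 w 0.014726049944780054
t 20.05 pin s,v,z 657.8911774869318 63.502321377966105 292.4233458110995 F vx,vy,z 13.682937958469799 0.9841854310701107 -4.378408234172268 w 0.014724991211299911
```

>>> {"api": "servo_tool", "payload": {
  "hand": [0,0,0,0,0,0,0,0],
  "offset": [
    [0,1,0],
    [0,2,0],
    [0.1,2.5,0],
    [0.2,2.5,0],
    [0.3,2.5,0],
    [0.4,2.5,0],
    [0.5,2.5,0],
    [0.5,2.5,0]
  ],
  "rotation": [
    [0,0,0],
    [0,0,0],
    [0,0,0],
    [0,0,0],
    [0,0,0],
    [0,0,0],
    [0,0,0],
    [0,0,0]
  ]
}}

```text
time: 20.85
position: [0.4471, 0.167, 0.3389]
tcp_rot: [[-0.966, 0.015, 0.258], [-0.258, 0.006, -0.966], [-0.016, -1.0, -0.002]]
force: [12.0, 3.0, -2.5]
width: 0.0151
```

```bash
python3 - <<'E'
from h import *
pin_sv(); env.read_camera('side'); pin_sv(); st()
E
```

```text
t 20.85 pin s,v,z 657.8811111130217 63.568285239040726 290.79214474565975 F vx,vy,z 12.399956541763022 -0.24664924373759908 -2.5134931602265196 w 0.015131737251884018
t 20.9 pin s,v,z 657.9077896340881 63.59543137728598 290.8202378818572 F vx,vy,z 12.518245590312725 0.823818403107347 -2.742173941506389 w 0.014407532203232367
t 20.9 pos [0.4471 0.167  0.3389] F [11.8785  4.0357 -2.7422] w 0.014407532203232367 q [ 0.1904  0.0479 -0.6442  1.9404  0.0328  1.1471 -1.776 ]
[[-0.966   0.0148  0.2581]
 [-0.2581  0.006  -0.9661]
 [-0.0159 -0.9999 -0.0019]]
```

>>> {"api": "servo_tool", "payload": {
  "hand": [0,0,0,0,0,0,0,0],
  "offset": [
    [0.2,0.1,0],
    [0.4,0.2,0],
    [0.6,0.3,0],
    [0.8,0.4,0],
    [1.0,0.4,0],
    [1.2,0.4,0],
    [1.2,0.4,0],
    [1.2,0.4,0]
  ],
  "rotation": [
    [0,0,0],
    [0,0,0],
    [0,0,0],
    [0,0,0],
    [0,0,0],
    [0,0,0],
    [0,0,0],
    [0,0,0]
  ]
}}

```text
time: 21.7
position: [0.4468, 0.1669, 0.3389]
tcp_rot: [[-0.966, 0.017, 0.258], [-0.258, 0.007, -0.966], [-0.018, -1.0, -0.002]]
force: [14.4, 4.5, -3.8]
width: 0.0149
```

```bash
python3 - <<'E'
from h import *
pin_sv(); env.read_camera('side'); pin_sv(); 
E
```

```text
t 21.7 pin s,v,z 657.6870055247197 63.56160918953783 291.2818955179937 F vx,vy,z 15.050945506128636 0.6281196222062928 -3.7967307006575424 w 0.014872082810286031
t 21.75 pin s,v,z 657.6911119705511 63.54387852326002 291.27555674159356 F vx,vy,z 14.66982745943673 0.5095157132077881 -3.7411430593946777 w 0.014509865259349065
```

```bash
cat > ov.py <<'E'
from h import *
p=env.read_camera('side'); t=env.read_camera('top'); save(p,'s14'); save(t,'t14')
pin_sv()
def V(x,y,z,s0=.650,v0=.0625): return VX*(s0+x)+VY*(v0+y)+[0,0,z]
def pan(img,cam,x0,y0,w,h,f,th):
    a=cv2.resize(img[y0:y0+h,x0:x0+w,::-1].copy(),None,fx=f,fy=f,interpolation=cv2.INTER_CUBIC)
    def L(A,B,c):
        q=[tuple(int(i) for i in f*(proj(cam,P)-[x0,y0]+.5)) for P in (A,B)]; cv2.line(a,q[0],q[1],c,1)
    c,s=np.cos(th),np.sin(th)
    for y in(-.089,.089): L(V(0,y,.155),V(.112*s,y,.155+.112*c),(0,0,255))
    L(V(.112*s,-.089,.155+.112*c),V(.112*s,.089,.155+.112*c),(0,0,255))
    L(V(-.052,-.12,.15),V(-.052,.12,.15),(0,255,0))
    for y in (-.105,.105): L(V(0,y,.266),V(.098,y,.266),(0,255,0))
    e=[V(.135*s+.011*np.cos(k),0,.155+.135*c+.011*np.sin(k)) for k in np.linspace(0,6.28,20)]
    for A,B in zip(e,e[1:]): L(A,B,(255,0,255))
    return a
o=[]
for th in (0.,.06,.12): o.append(pan(p['color'],p,318,110,65,85,4,th))
cv2.imwrite('pics/ov.png',np.hstack(o))
o=[]
for th in (0.,.06,.12): o.append(pan(t['color'],t,195,115,88,80,3,th))
cv2.imwrite('pics/ovt.png',np.hstack(o))
E
python3 ov.py
```

```text
t 21.85 pin s,v,z 657.7030447498205 63.579065645564256 291.29815146268834 F vx,vy,z 13.57318687393141 -0.3306694301129745 -2.722513846614131 w 0.014714779362479238
```

View pics/ov.png

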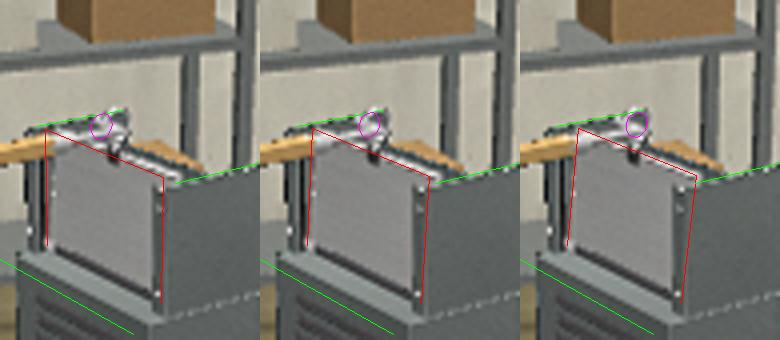

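View pics/ovt.png

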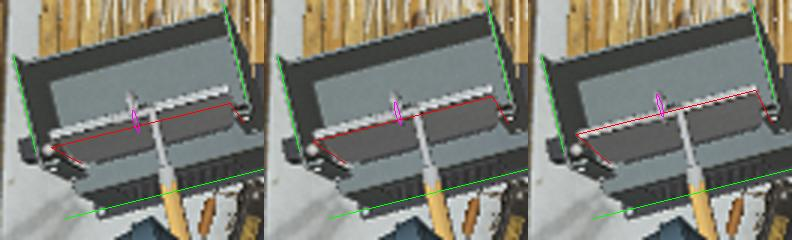

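>>> {"api": "servo_tool", "payload": {
  "hand": [0,0,0,0,0,0,0,0],
  "offset": [
    [0.2,0.2,0],
    [0.4,0.4,0],
    [0.5,0.6,0],
    [0.6,0.6,0],
    [0.7,0.6,0],
    [0.8,0.6,0],
    [0.8,0.6,0],
    [0.8,0.6,0]
  ],
  "rotation": [
    [0,0,0],
    [0,0,0],
    [0,0,0],
    [0,0,0],
    [0,0,0],
    [0,0,0],
    [0,0,0],
    [0,0,0]
  ]
}}

```text
time: 22.65
position: [0.4466, 0.1669, 0.3386]
tcp_rot: [[-0.966, 0.019, 0.258], [-0.258, 0.008, -0.966], [-0.02, -1.0, -0.002]]
force: [14.8, 5.0, -2.9]
width: 0.0146
```

```bash
python3 - <<'E'
from h import *
for i in range(4): pin_sv(); env.read_camera('side')
E
```

```text
t 22.65 pin s,v,z 657.5508217708855 63.54797331786818 291.3215184000222 F vx,vy,z 15.61523315016017 0.9696684236086452 -2.886487485970032 w 0.014645937669107953
t 22.7 pin s,v,z 657.5600361796425 63.5547917002395 291.3143196153476 F vx,vy,z 15.999668999910158 0.8439089523423298 -3.0719107736296576 w 0.014597928660152502
t 22.75 pin s,v,z 657.557386766233 63.56725656455112 291.3411962596387 F vx,vy,z 16.30532380901537 0.29018049509040617 -3.4331342181232536 w 0.014432270536256418
t 22.8 pin s,v,z 657.5668977269255 63.5624975111654 291.33063623111974 F vx,vy,z 15.442103515671874 -0.12035650961794823 -3.396615015394288 w 0.015036067407438462
```

```bash
python3 - <<'E'
from h import *
w=env.read_camera('wrist'); save(w,'w14'); pin_sv(); st(); print(np.array(env.get_state()['moment']))
E
python3 -c "
import cv2,numpy as np
a=cv2.imread('pics/s14.png')[60:260,120:400]; a=cv2.resize(a,None,fx=2.8,fy=2.8,interpolation=2);cv2.imwrite('pics/c14.png',a)
b=cv2.imread('pics/t14.png')[100:300,180:380]; b=cv2.resize(b,None,fx=3,fy=3,interpolation=2); cv2.imwrite('pics/c14t.png',b)"
```

```text
t 22.9 pin s,v,z 657.545089620246 63.596084324941195 291.3087956253441 F vx,vy,z 15.722795364852873 0.04725644689751816 -3.723789095298703 w 0.014707174137689542
t 22.9 pos [0.4466 0.1669 0.3386] F [15.1748  4.115  -3.7238] w 0.014707174137689542 q [ 0.1912  0.0443 -0.644   1.9442  0.0308  1.1419 -1.7747]
[[-0.966   0.0188  0.2578]
 [-0.2577  0.0076 -0.9662]
 [-0.0201 -0.9998 -0.0025]]
[ 0.7373 -2.6842 -0.1531]
```

View pics/c14.png

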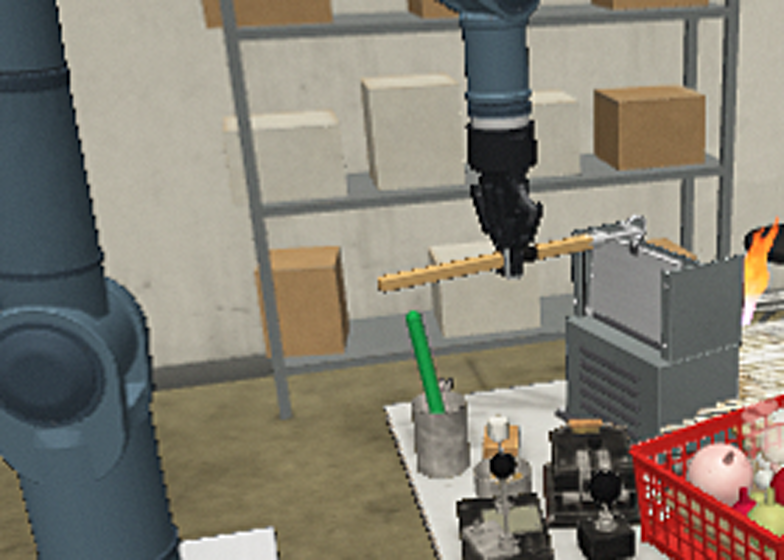

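View pics/c14t.png

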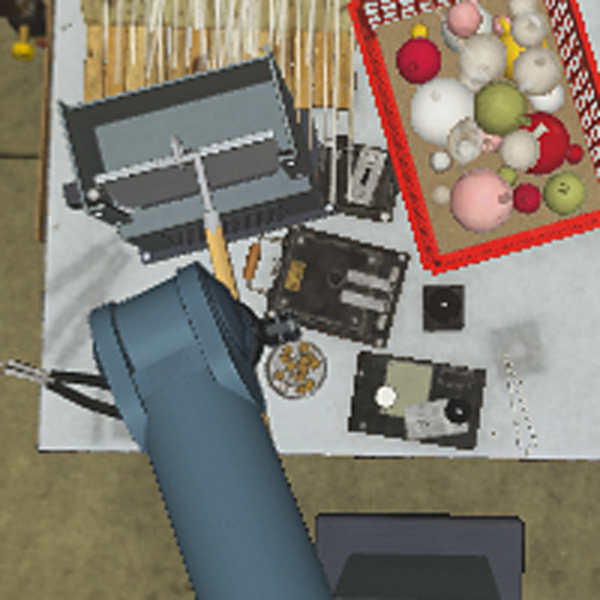

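View pics/w14.png

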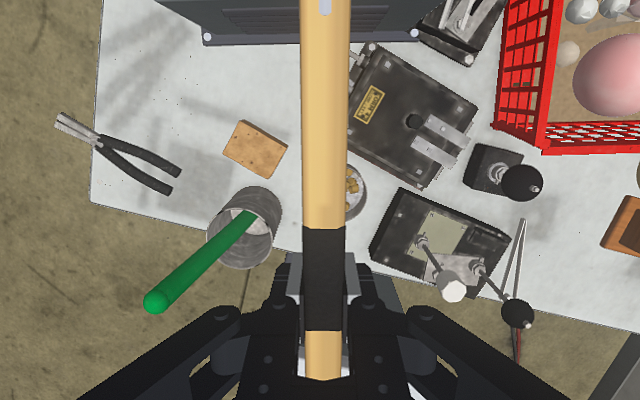

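>>> {"api": "servo_tool", "payload": {
  "hand": [0,0,0,0,0,0,0,0],
  "offset": [
    [0.2,0.2,0],
    [0.4,0.4,0],
    [0.6,0.6,0],
    [0.7,0.8,0],
    [0.8,0.8,0],
    [0.8,0.8,0],
    [0.8,0.8,0],
    [0.8,0.8,0]
  ],
  "rotation": [
    [0,0,0],
    [0,0,0],
    [0,0,0],
    [0,0,0],
    [0,0,0],
    [0,0,0],
    [0,0,0],
    [0,0,0]
  ]
}}

```text
time: 23.7
position: [0.4447, 0.1664, 0.3375]
tcp_rot: [[-0.966, 0.016, 0.258], [-0.258, 0.006, -0.966], [-0.017, -1.0, -0.002]]
force: [11.9, 2.7, -2.5]
width: 0.015
```

```bash
python3 - <<'E'
from h import *
for i in range(4): pin_sv(); env.read_camera('side')
E
```

```text
t 23.7 pin s,v,z 655.4884162304104 63.54208039281789 289.6620245982314 F vx,vy,z 12.190000749246092 -0.5005770021914223 -2.4552628219923625 w 0.01500601392354483
t 23.75 pin s,v,z 655.5036701891454 63.53747395204183 289.68280398039997 F vx,vy,z 12.081511461598094 0.49994676877502686 -0.9373632534338633 w 0.014375239524852696
t 23.8 pin s,v,z 655.5040840582086 63.56354272870666 289.6877762699075 F vx,vy,z 12.076179975792282 -0.2490260042668303 -2.006375203298897 w 0.014900382801140543
t 23.85 pin s,v,z 655.5015549823104 63.52121086159237 289.69849611782075 F vx,vy,z 12.45965566050269 0.07881678240549225 -1.713506842350713 w 0.014978754285335653
```

>>> {"api": "servo_tool", "payload": {
  "hand": [0,0,0,0,0,0,0,0],
  "offset": [
    [0.5,0,0],
    [1,0,0],
    [1.5,0,0],
    [2,0,0],
    [2.5,0,0],
    [3,0,0],
    [3.5,0,0],
    [3.5,0,0]
  ],
  "rotation": [
    [0,0,0],
    [0,0,0],
    [0,0,0],
    [0,0,0],
    [0,0,0],
    [0,0,0],
    [0,0,0],
    [0,0,0]
  ]
}}

```text
time: 24.7
position: [0.4383, 0.1645, 0.3363]
tcp_rot: [[-0.966, 0.007, 0.258], [-0.258, 0.002, -0.966], [-0.008, -1.0, -0.0]]
force: [2.8, -0.3, 1.5]
width: 0.0146
```

```bash
python3 - <<'E'
from h import *
for i in range(3): pin_sv(); env.read_camera('side')
E
```

```text
t 24.7 pin s,v,z 648.3680072957193 63.39167520644352 286.6634199569561 F vx,vy,z 2.6253635068043977 -1.0306459177386016 1.4684413291839966 w 0.01462312611257863
t 24.75 pin s,v,z 647.7011233267908 63.39978637399554 285.9952993713061 F vx,vy,z 3.2897121093976036 -0.6989534597013624 0.7829037174914522 w 0.014129262897638132
t 24.8 pin s,v,z 646.7649239910947 63.48182335475135 285.0113895257177 F vx,vy,z 1.1728207219857658 -0.8598651068703944 0.22059418462240768 w 0.014242913999645916
```

>>> {"api": "servo_tool", "payload": {
  "hand": [0,0,0,0,0,0,0,0],
  "offset": [
    [0,-1,0],
    [0,-2,0],
    [0,-3,0],
    [0,-4,0],
    [0,-5,0],
    [0.5,-5,0],
    [1,-5,0],
    [1,-5,0]
  ],
  "rotation": [
    [0,0,0],
    [0,0,0],
    [0,0,0],
    [0,0,0],
    [0,0,0],
    [0,0,0],
    [0,0,0],
    [0,0,0]
  ]
}}

```text
time: 25.65
position: [0.4356, 0.1638, 0.3387]
tcp_rot: [[-0.966, 0.002, 0.259], [-0.259, 0.001, -0.966], [-0.002, -1.0, -0.001]]
force: [8.1, 1.6, -3.3]
width: 0.0148
```

```bash
sed -i 's/for th in (0.,.06,.12)/for th in (0.,.05)/' ov.py; python3 - <<'E'
from h import *
for i in range(2): pin_sv(); env.read_camera('side')
E
python3 ov.py; python3 -c "
import cv2,numpy as np
a=cv2.imread('pics/ov.png');b=cv2.imread('pics/ovt.png');h=max(a.shape[0],b.shape[0])
q=lambda i:cv2.copyMakeBorder(i,0,600-i.shape[0]-0 if 0 else 0,0,0,0)
o=np.zeros((a.shape[0]+b.shape[0],max(a.shape[1],b.shape[1]),3),np.uint8);o[:a.shape[0],:a.shape[1]]=a;o[a.shape[0]:,:b.shape[1]]=b;cv2.imwrite('pics/ov2.png',o)"
```

```text
t 25.65 pin s,v,z 645.2922372373092 63.558428237772056 288.09753551757234 F vx,vy,z 8.207999572038664 -0.5544131926743523 -3.32289274793934 w 0.014797247249456002
t 25.7 pin s,v,z 645.3185512427199 63.54812069630858 288.1136510624445 F vx,vy,z 8.296637088934519 0.2594907400011 -2.8907617794711316 w 0.01514997726051935
t 25.85 pin s,v,z 645.3395309307494 63.52312810152955 288.0864076134675 F vx,vy,z 7.97914616084869 0.8723104655565719 -3.507198538410674 w 0.014441632565568994
```

View pics/ov2.png

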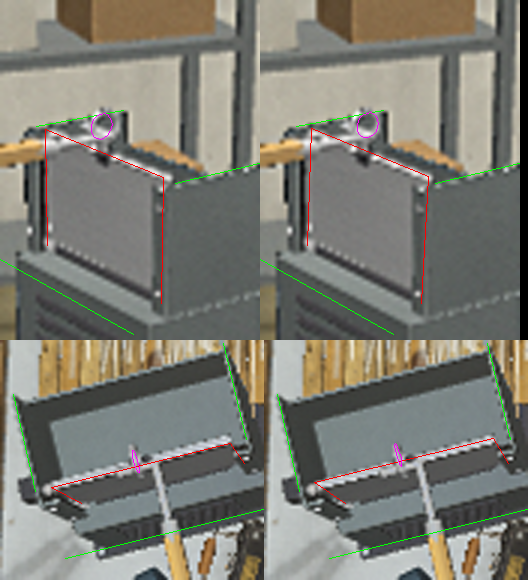

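>>> {"api": "servo_tool", "payload": {
  "hand": [0,0,0,0,0,0,0,0],
  "offset": [
    [0.4,0,0],
    [0.8,0.2,0],
    [1,0.4,0],
    [1,0.4,0],
    [1,0.4,0],
    [1,0.4,0],
    [1,0.4,0],
    [1,0.4,0]
  ],
  "rotation": [
    [0,0,0],
    [0,0,0],
    [0,0,0],
    [0,0,0],
    [0,0,0],
    [0,0,0],
    [0,0,0],
    [0,0,0]
  ]
}}

```text
time: 26.65
position: [0.4355, 0.1638, 0.3387]
tcp_rot: [[-0.966, 0.004, 0.259], [-0.259, 0.002, -0.966], [-0.004, -1.0, -0.001]]
force: [9.4, 3.0, -3.2]
width: 0.015
```

```bash
python3 - <<'E'
from h import *
for i in range(6): pin_sv(); env.read_camera('side')
E
```

```text
t 26.65 pin s,v,z 645.2407454143679 63.558077656768354 288.47632629917416 F vx,vy,z 9.874480043292639 0.41128644531854075 -3.173392770005466 w 0.015031319120234485
t 26.7 pin s,v,z 645.2118958763349 63.58901239020026 288.4534776866092 F vx,vy,z 10.381465170253419 -0.7503646722427629 -2.67953230812142 w 0.01468856828020189
t 26.75 pin s,v,z 645.209599407437 63.58202201701802 288.42658528140765 F vx,vy,z 10.11032334461815 0.5424059496708066 -4.0225680885231325 w 0.014638233394610005
t 26.8 pin s,v,z 645.2346729193948 63.53659324285511 288.46703901751084 F vx,vy,z 10.132265788884236 -0.9398726833659118 -3.928410561270552 w 0.014776497381600036
t 26.85 pin s,v,z 645.2322940296482 63.549881677847914 288.44479373043066 F vx,vy,z 10.02038840493754 0.08411895740505777 -4.137027758524413 w 0.014638730445200173
t 26.9 pin s,v,z 645.2130329152029 63.59325461918108 288.45766950376714 F vx,vy,z 9.39350352388687 0.5351331649082999 -3.7762794962998596 w 0.01465679381487221
```

>>> {"api": "servo_tool", "payload": {
  "hand": [0,0,0,0,0,0,0,0],
  "offset": [
    [0,0,0],
    [0,0,0],
    [0,0,0],
    [0,0,0],
    [0,0,0],
    [0,0,0],
    [0,0,0],
    [0,0,0]
  ],
  "rotation": [
    [0,0,0],
    [0,0,0],
    [0,0,0],
    [0,0,0],
    [0,0,0],
    [0,0,0],
    [0,0,0],
    [0,0,0]
  ]
}}

```text
time: 27.75
position: [0.4355, 0.1638, 0.3386]
tcp_rot: [[-0.966, 0.004, 0.259], [-0.259, 0.002, -0.966], [-0.004, -1.0, -0.001]]
force: [9.6, 2.5, -3.0]
width: 0.0148
```

```bash
python3 - <<'E'
from h import *
for i in range(6): pin_sv(); env.read_camera('side')
E
```

```text
t 27.75 pin s,v,z 645.2256991816585 63.565980542398634 288.4325239122889 F vx,vy,z 9.935667132570602 -0.05744678654862786 -3.04691479015871 w 0.01483624641164297
t 27.8 pin s,v,z 645.2185545242202 63.57328489234573 288.45209919765273 F vx,vy,z 9.437772321791995 -0.0413767908669307 -4.616138121047818 w 0.014641303014155201
t 27.85 pin s,v,z 645.2220348341309 63.56435142645508 288.44574245438906 F vx,vy,z 9.67884434975234 -0.4044583312006814 -3.497278576771414 w 0.014897819690051715
t 27.9 pin s,v,z 645.2263704987004 63.553093445280055 288.45911541310943 F vx,vy,z 9.202478824346931 -0.8538884153885861 -3.663662908752829 w 0.01468958541239694
t 27.95 pin s,v,z 645.2206677771842 63.588267305690344 288.45312946735527 F vx,vy,z 10.097880159559875 0.8142649735753256 -4.325159433169345 w 0.014335180396965371
t 28.0 pin s,v,z 645.2226684721893 63.57472305813889 288.4386764157369 F vx,vy,z 9.365162273779983 0.11319654109498949 -4.390377120249867 w 0.014500317734148175
```

>>> {"api": "servo_tool", "payload": {
  "hand": [0,0,0,0,0,0,0,0],
  "offset": [
    [-1,0,0],
    [-2,0,0],
    [-3,0,0],
    [-4,0,0],
    [-5,0,0],
    [-6,0,0],
    [-7,0,0],
    [-8,0,0]
  ],
  "rotation": [
    [0,0,0],
    [0,0,0],
    [0,0,0],
    [0,0,0],
    [0,0,0],
    [0,0,0],
    [0,0,0],
    [0,0,0]
  ]
}}

```text
time: 28.85
position: [0.4412, 0.1652, 0.3382]
tcp_rot: [[-0.966, -0.002, 0.259], [-0.259, -0.001, -0.966], [0.002, -1.0, 0.0]]
force: [-0.1, 0.9, -2.5]
width: 0.0146
```

```bash
python3 - <<'E'
from h import *
p,t=env.read_camera('side'),env.read_camera('top');save(p,'s15');save(t,'t15')
for i in range(3): pin_sv(); env.read_camera('side')
E
python3 -c "
import cv2,numpy as np
a=cv2.imread('pics/s15.png')[115:160,315:365]; a=cv2.resize(a,None,fx=8,fy=8,interpolation=2); 
b=cv2.imread('pics/t15.png')[125:170,215:265]; b=cv2.resize(b,None,fx=8,fy=8,interpolation=2); cv2.imwrite('pics/c15.png',np.hstack([a,b]))"
```

```text
t 28.95 pin s,v,z 651.254231955646 63.38932360120577 287.2642000573021 F vx,vy,z -0.14639435457071295 -0.08458694918314104 -1.1564021588112188 w 0.014822731148153356
t 29.0 pin s,v,z 651.2805849698306 63.35015335212151 287.3568160910919 F vx,vy,z -0.36307038017753646 -0.132046462191971 -2.3866082201930574 w 0.014725458777162076
t 29.05 pin s,v,z 651.3245089112941 63.431922462936555 287.46973218218227 F vx,vy,z 0.0267536640169648 0.25082229014651125 -2.8924232308998388 w 0.014742998982865773
```

View pics/c15.png

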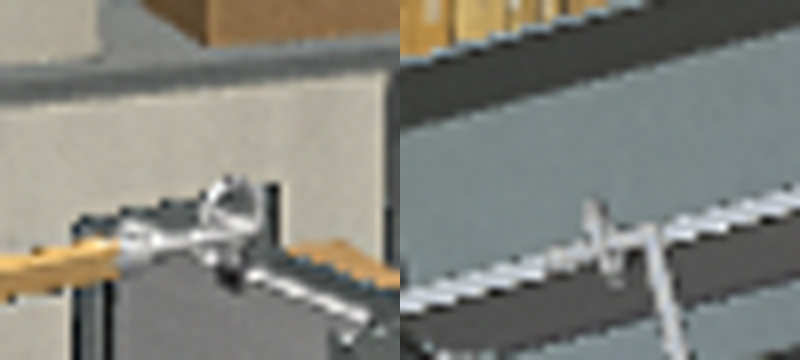

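>>> {"api": "servo_tool", "payload": {
  "hand": [0,0,0,0,0,0,0,0],
  "offset": [
    [-0.3,-1,0],
    [-0.5,-2,0],
    [-0.5,-2,5],
    [-0.5,-2,10],
    [-0.5,-2,16],
    [-0.5,-2,22],
    [-0.5,-2,28],
    [-0.5,-2,34]
  ],
  "rotation": [
    [0,0,0],
    [0,0,0],
    [0,0,0],
    [0,0,0],
    [0,0,0],
    [0,0,0],
    [0,0,0],
    [0,0,0]
  ]
}}

```text
time: 29.9
position: [0.4512, 0.1319, 0.3406]
tcp_rot: [[-0.966, -0.0, 0.258], [-0.258, -0.0, -0.966], [0.0, -1.0, 0.0]]
force: [-1.2, 0.4, -2.5]
width: 0.0149
```

```bash
python3 - <<'E'
from h import *
pin_sv()
p,t=env.read_camera('side'),env.read_camera('top');save(p,'s16');save(t,'t16')
pin_sv()
E
python3 -c "
import cv2,numpy as np
a=cv2.imread('pics/s16.png')[115:160,315:365]; a=cv2.resize(a,None,fx=8,fy=8,interpolation=2); 
b=cv2.imread('pics/t16.png')[125:170,215:265]; b=cv2.resize(b,None,fx=8,fy=8,interpolation=2); cv2.imwrite('pics/c16.png',np.hstack([a,b]))"
```

```text
t 29.9 pin s,v,z 651.9516434231192 28.61690768198906 289.58018786910117 F vx,vy,z -1.0104030856173367 0.6861010848702864 -2.535153506402671 w 0.01488482050239259
t 30.0 pin s,v,z 651.9983309766744 27.51340439457436 289.48162032192306 F vx,vy,z 0.2537345746405924 -0.20641029895148294 -2.152981141163423 w 0.014639243651251651
```

View pics/c16.png

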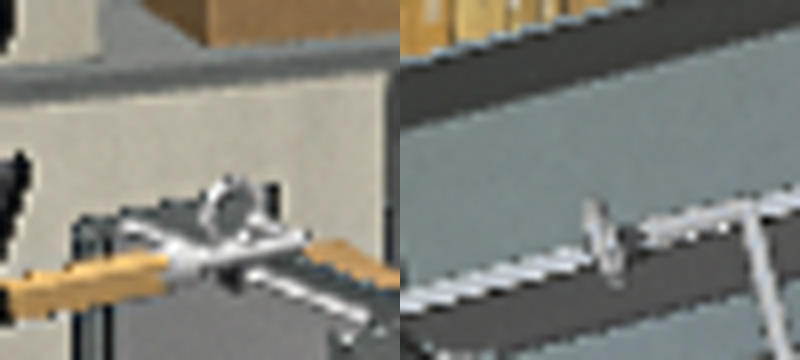

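>>> {"api": "servo_tool", "payload": {
  "hand": [0,0,0,0,0,0,0,0],
  "offset": [
    [0,0,6],
    [0,0,12],
    [0,-10,14],
    [0,-30,14],
    [5,-60,14],
    [20,-90,14],
    [30,-110,14],
    [40,-120,14]
  ],
  "rotation": [
    [0,0,0],
    [0,0,0],
    [0,0,0],
    [0,0,0],
    [0,0,0],
    [0,0,0],
    [0,0,0],
    [0,0,0]
  ]
}}

```text
time: 30.8
position: [0.4163, 0.1092, 0.4638]
tcp_rot: [[-0.966, 0.005, 0.259], [-0.259, 0.001, -0.966], [-0.005, -1.0, 0.001]]
force: [0.6, -0.3, -1.2]
width: 0.0148
```

```bash
python3 - <<'E'
from h import *
p,t=env.read_camera('side'),env.read_camera('top');save(p,'s17');save(t,'t17')
st(); delta([.4735,-.3227,.40],[[0,0,1],[-1,0,0],[0,-1,0]])
E
python3 -c "
import cv2,numpy as np
a=cv2.imread('pics/s17.png')[80:190,280:390]; a=cv2.resize(a,None,fx=3.6,fy=3.6,interpolation=2); 
b=cv2.imread('pics/t17.png')[105:215,195:305]; b=cv2.resize(b,None,fx=3.6,fy=3.6,interpolation=2); cv2.imwrite('pics/c17.png',np.hstack([a,b]))"
```

```text
t 30.9 pos [0.4157 0.109  0.4626] F [-0.2818  0.5141 -1.7715] w 0.014655076259797409 q [ 0.2805 -0.1466 -0.5568  1.8435 -0.0767  1.4195 -1.5693]
[[-0.9659  0.004   0.2587]
 [-0.2587 -0.0004 -0.9659]
 [-0.0038 -1.      0.0014]]
offset mm [ 56.1407  63.0377 431.8119]
rotvec [-0.0037 -1.3091 -0.0023]
```

View pics/c17.png

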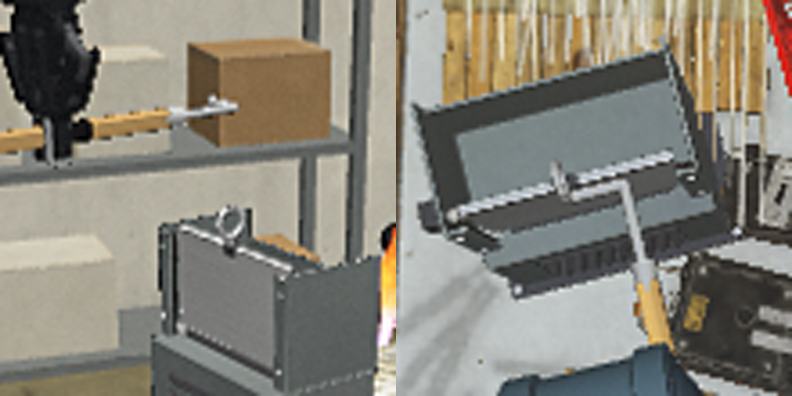

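>>> {"api": "servo_tool", "payload": {
  "hand": [0,0,0,0,0,0,0,0],
  "offset": [
    [5,5,40],
    [10,10,85],
    [15,15,130],
    [20,20,175],
    [25,25,220],
    [30,30,265],
    [36,35,310],
    [43,40,350]
  ],
  "rotation": [
    [0,-0.1,0],
    [0,-0.25,0],
    [0,-0.4,0],
    [0,-0.55,0],
    [0,-0.7,0],
    [0,-0.85,0],
    [0,-1.0,0],
    [0,-1.14,0]
  ]
}}

```text
time: 31.7
position: [0.465, -0.2422, 0.4185]
tcp_rot: [[-0.228, -0.002, 0.974], [-0.974, 0.0, -0.228], [0.0, -1.0, -0.002]]
force: [0.3, 0.9, -1.6]
width: 0.015
```

```bash
python3 - <<'E'
from h import *
st(); delta([.4725,-.3227,.30],[[0,0,1],[-1,0,0],[0,-1,0]])
E
```

```text
t 31.7 pos [ 0.465  -0.2422  0.4185] F [ 0.3213  0.9364 -1.5877] w 0.014955303130667922 q [ 0.5134  0.0687 -0.118   1.744   0.0088  1.3315  0.1639]
[[-0.2277 -0.0021  0.9737]
 [-0.9737  0.0003 -0.2277]
 [ 0.0002 -1.     -0.0021]]
offset mm [ 76.6908 118.4407  25.9369]
rotvec [ 0.0021 -0.2297 -0.0001]
```

>>> {"api": "servo_tool", "payload": {
  "hand": [0,0,0,0,0,0,0,0],
  "offset": [
    [25,20,10],
    [50,45,20],
    [70,75,25],
    [70,105,25],
    [70,118,25],
    [70,118,25],
    [70,118,25],
    [70,118,25]
  ],
  "rotation": [
    [0,-0.1,0],
    [0,-0.19,0],
    [0,-0.19,0],
    [0,-0.19,0],
    [0,-0.19,0],
    [0,-0.19,0],
    [0,-0.19,0],
    [0,-0.19,0]
  ]
}}

```text
time: 32.5
position: [0.4744, -0.3137, 0.3047]
tcp_rot: [[-0.044, 0.003, 0.999], [-0.999, -0.002, -0.044], [0.002, -1.0, 0.003]]
force: [0.7, -0.2, -1.3]
width: 0.0148
```

```bash
python3 - <<'E'
from h import *
env.read_camera('side')
st(); delta([.4725,-.3227,.20],[[0,0,1],[-1,0,0],[0,-1,0]])
detect('side',['pole','pin','rest'],n='s18');detect('top',['pole','pin','rest'],n='t18')
w=env.read_camera('wrist');save(w,'w18')
s=env.get_state(); print(s['position']+s['tcp_rot']@PT)
E
python3 -c "
import cv2,numpy as np
a=cv2.imread('pics/s18.png')[190:370,310:470]; a=cv2.resize(a,None,fx=3.3,fy=3.3,interpolation=2); cv2.imwrite('pics/c18.png',a)"
```

```text
t 32.55 pos [ 0.4743 -0.3138  0.3049] F [ 1.239  -0.0646 -2.0084] w 0.015005756712828394 q [ 0.5802  0.2315 -0.0783  1.7948  0.02    1.1119  0.4509]
[[-0.0443  0.0037  0.999 ]
 [-0.999  -0.002  -0.0443]
 [ 0.0018 -1.      0.0037]]
offset mm [  8.7457 104.9097  -1.8431]
rotvec [-0.0037 -0.0443  0.0019]
side pole [(array([ 0.4742, -0.3029,  0.2534]), 0.91)]
side pin [(array([ 0.4675, -0.1358,  0.2519]), 0.76)]
side rest [(array([ 0.4683, -0.3091,  0.0002]), 0.67)]
top pole [(array([ 0.4755, -0.3014,  0.2542]), 0.53), (array([0.4485, 0.2511, 0.002 ]), 0.18)]
top pin [(array([ 0.4615, -0.136 ,  0.253 ]), 0.55)]
top rest [(array([ 0.4735, -0.3079,  0.0032]), 0.84)]
[ 0.4633 -0.1312  0.2518]
```

View pics/c18.png

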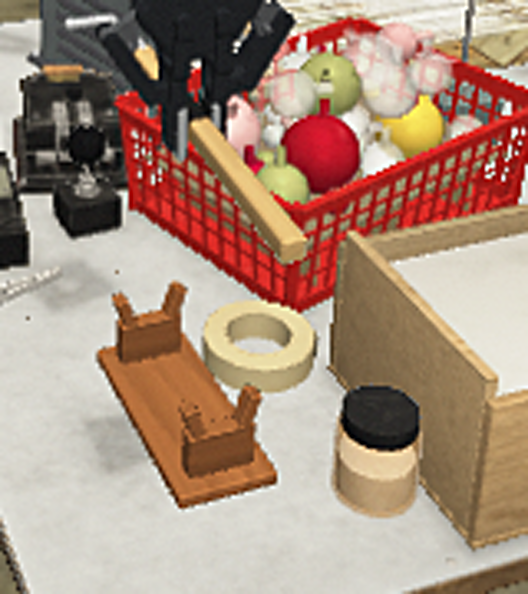

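View pics/w18.png

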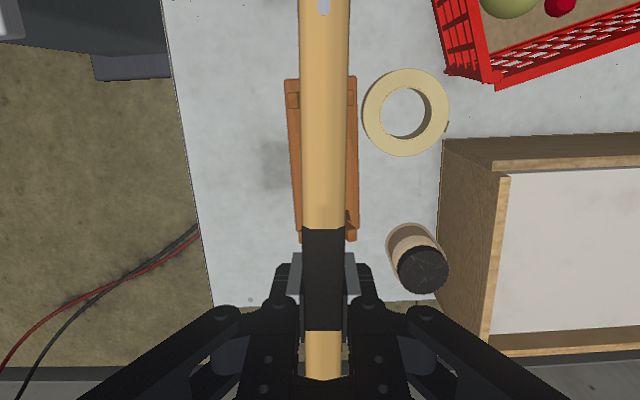

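>>> {"api": "servo_tool", "payload": {
  "hand": [0,0,0,0,0,0,0,0],
  "offset": [
    [9,10,-2],
    [9,40,-2],
    [9,75,-2],
    [9,105,-2],
    [9,120,-2],
    [9,125,-2],
    [9,125,-2],
    [9,125,-2]
  ],
  "rotation": [
    [0,-0.044,0],
    [0,-0.044,0],
    [0,-0.044,0],
    [0,-0.044,0],
    [0,-0.044,0],
    [0,-0.044,0],
    [0,-0.044,0],
    [0,-0.044,0]
  ]
}}

```text
time: 33.8
position: [0.4718, -0.3235, 0.1794]
tcp_rot: [[-0.002, 0.003, 1.0], [-1.0, -0.002, -0.002], [0.002, -1.0, 0.003]]
force: [0.1, -0.2, -1.7]
width: 0.0147
```

```bash
python3 - <<'E'
from h import *
env.read_camera('side');env.read_camera('side')
st(); delta([.4725,-.3227,.1057],[[0,0,1],[-1,0,0],[0,-1,0]])
w=env.read_camera('wrist');save(w,'w19')
E
```

```text
t 33.9 pos [ 0.4719 -0.3235  0.1796] F [ 0.8259 -0.2464 -1.3301] w 0.014672775378152945 q [ 0.5923  0.3818 -0.0752  1.8876  0.0366  0.8697  0.4974]
[[-0.0015  0.0033  1.    ]
 [-1.     -0.0019 -0.0015]
 [ 0.0019 -1.      0.0033]]
offset mm [-0.9232 73.9431  0.3734]
rotvec [-0.0033 -0.0015  0.0019]
```

View pics/w19.png

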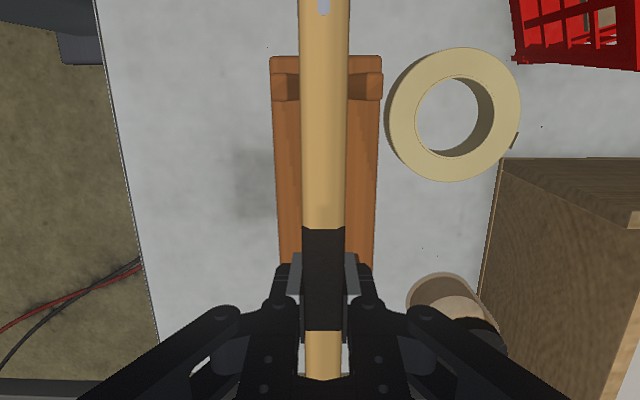

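>>> {"api": "servo_tool", "payload": {
  "hand": [0,0,0,0,0,0,0,0],
  "offset": [
    [-1,12,0.5],
    [-1,26,0.5],
    [-1,40,0.5],
    [-1,50,0.5],
    [-1,58,0.5],
    [-1,64,0.5],
    [-1,69,0.5],
    [-1,72,0.5]
  ],
  "rotation": [
    [0,-0.002,0],
    [0,-0.002,0],
    [0,-0.002,0],
    [0,-0.002,0],
    [0,-0.002,0],
    [0,-0.002,0],
    [0,-0.002,0],
    [0,-0.002,0]
  ]
}}

```text
time: 34.75
position: [0.4715, -0.3218, 0.1056]
tcp_rot: [[0.001, 0.0, 1.0], [-1.0, -0.0, 0.001], [0.0, -1.0, 0.0]]
force: [-4.7, 2.9, 19.8]
width: 0.0148
```

```bash
python3 - <<'E'
from h import *
env.read_camera('side');env.read_camera('side')
st(); delta([.4725,-.3227,.1057],[[0,0,1],[-1,0,0],[0,-1,0]])
E
```

```text
t 34.85 pos [ 0.4716 -0.3219  0.106 ] F [-0.3932  0.0777 -1.5005] w 0.0147449046038696 q [ 0.5861  0.4912 -0.071   1.918   0.0498  0.7333  0.4871]
[[ 0.0007  0.0008  1.    ]
 [-1.     -0.0003  0.0007]
 [ 0.0003 -1.      0.0008]]
offset mm [0.7874 0.3224 0.9187]
rotvec [-0.0008  0.0007  0.0003]
```

>>> {"api": "servo_tool", "payload": {
  "hand": [0,0,30,30,60,60,100,100],
  "offset": [
    [0,0.4,0],
    [0,0.4,0],
    [0,0.4,0],
    [0,0.4,0],
    [0,0.4,0],
    [0,0.4,0],
    [0,0.4,0],
    [0,0.4,0]
  ],
  "rotation": [
    [0,0,0],
    [0,0,0],
    [0,0,0],
    [0,0,0],
    [0,0,0],
    [0,0,0],
    [0,0,0],
    [0,0,0]
  ]
}}

```text
time: 35.65
position: [0.4712, -0.3217, 0.1053]
tcp_rot: [[0.001, 0.0, 1.0], [-1.0, 0.0, 0.001], [-0.0, -1.0, 0.0]]
force: [0.7, -0.5, -0.6]
width: 0.0782
```

>>> {"api": "servo_tool", "payload": {
  "hand": [100,100,100,100,100,100,100,100],
  "offset": [
    [0,0,0],
    [0,0,0],
    [0,-8,0],
    [0,-25,0],
    [0,-60,0],
    [0,-100,0],
    [0,-130,0],
    [0,-150,0]
  ],
  "rotation": [
    [0,0,0],
    [0,0,0],
    [0,0,0],
    [0,0,0],
    [0,0,0],
    [0,0,0],
    [0,0,0],
    [0,0,0]
  ]
}}

```text
time: 36.45
position: [0.4722, -0.3224, 0.2591]
tcp_rot: [[0.0, 0.004, 1.0], [-1.0, -0.003, 0.001], [0.003, -1.0, 0.004]]
force: [0.5, -0.4, 0.3]
width: 0.0854
```

```bash
python3 - <<'E'
from h import *
st()
detect('side',['pole','pin','rest','eye'],n='s20');detect('top',['pole','pin','rest','eye','ball_stand','pliers','cap_tin','salt_jar','tape_roll','tweezers','cork_block'],n='t20')
w=env.read_camera('wrist');save(w,'w20')
E
python3 -c "
import cv2,numpy as np
a=cv2.imread('pics/s20.png')[100:370,310:470]; a=cv2.resize(a,None,fx=2.2,fy=2.2,interpolation=2)
b=cv2.imread('pics/t20.png')[110:260,180:480]; b=cv2.resize(b,None,fx=1.45,fy=1.45,interpolation=2)
o=np.zeros((a.shape[0],a.shape[1]+b.shape[1],3),np.uint8);o[:,:a.shape[1]]=a;o[:b.shape[0],a.shape[1]:]=b;cv2.imwrite('pics/c20.png',o);print(o.shape)"
```

```text
t 36.45 pos [ 0.4722 -0.3224  0.2591] F [ 0.5439 -0.4004  0.2842] w 0.08536225434170855 q [ 0.5943  0.2825 -0.0785  1.8325  0.0257  1.0225  0.5061]
[[ 0.0005  0.0043  1.    ]
 [-1.     -0.0026  0.0005]
 [ 0.0026 -1.      0.0043]]
side pole [(array([ 0.471 , -0.3131,  0.0558]), 0.61)]
side pin [(array([ 0.4534, -0.1392,  0.0524]), 0.76)]
side rest [(array([ 0.4724, -0.3078,  0.0009]), 0.61), (array([0.6169, 0.2265, 0.2948]), 0.47)]
side eye [(array([0.6157, 0.227 , 0.2932]), 0.94)]
top pole [(array([ 0.4742, -0.3119,  0.0551]), 0.7)]
top pin [(array([ 0.4562, -0.1425,  0.0526]), 0.61)]
top rest [(array([ 0.4745, -0.3036,  0.0038]), 0.89), (array([ 0.3854, -0.1149,  0.0035]), 0.25)]
top eye [(array([0.6168, 0.2271, 0.2933]), 0.82), (array([ 0.4944, -0.0254, -0.0011]), 0.19)]
top ball_stand [(array([ 0.4949, -0.03  , -0.0023]), 0.57)]
top pliers [(array([0.3957, 0.4059, 0.0031]), 0.59), (array([0.6168, 0.2321, 0.2901]), 0.23)]
top cap_tin [(array([ 0.4716, -0.3126,  0.0509]), 0.71), (array([0.4195, 0.1497, 0.0016]), 0.53)]
top salt_jar [(array([ 0.572 , -0.4124, -0.0005]), 0.7), (array([ 0.4454,  0.2506, -0.0011]), 0.45)]
top tape_roll []
top tweezers [(array([ 0.3838, -0.1147,  0.0024]), 0.46)]
top cork_block [(array([ 0.4446,  0.251 , -0.0015]), 0.47), (array([0.6172, 0.2282, 0.2924]), 0.3)]
(594, 787, 3)
```

View pics/c20.png

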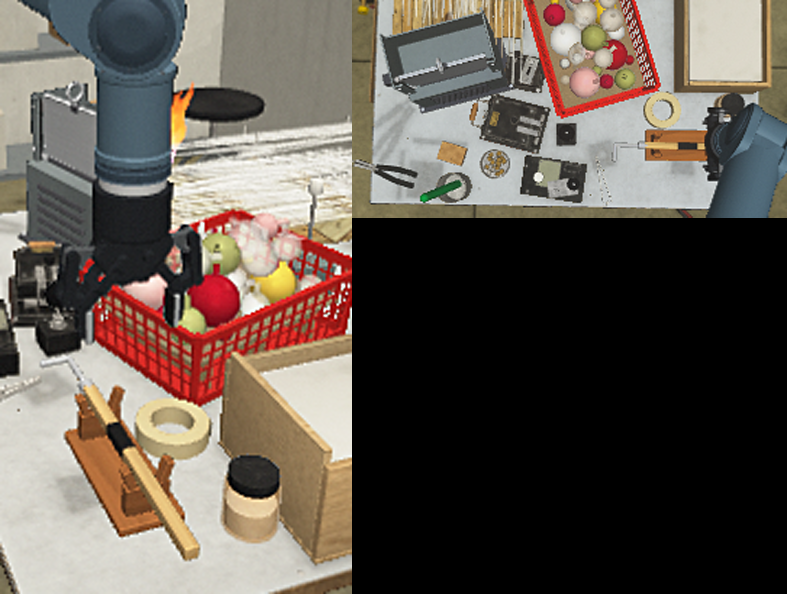

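View pics/w20.png

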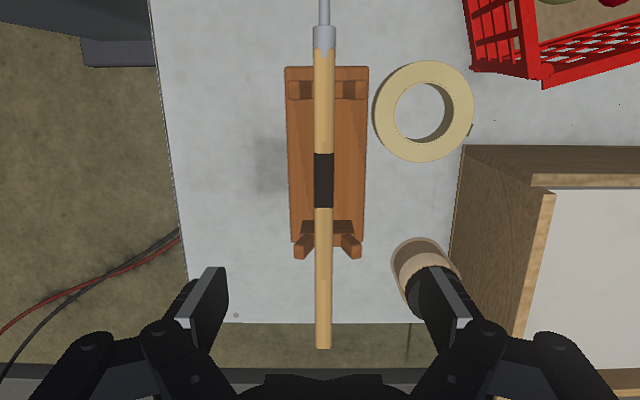

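```bash
python3 - <<'E'
from h import *
print(env.hand_in()); 
E
```

```text
the job is handed in; nothing more can be done
None
```

The flap is shut, the seal was pulled at about 10 N, and the pole is back in both notches of its rest. I handed the job in at about 36.7 s, within the 72 s limit; no verdict was reported.

**Closing the flap:** I hooked the ring eye with the side pin and drew the flap along its arc over the ball catch. The catch gave at about 16–17 N. That is above the stated 7–14 N but within the 20 N limit.

**Bedding the seal:** I held 9.2–10.4 N for about 1.5 s, then eased off and drew the pin out sideways with almost no force on the tool.

**Last checks:**
- **Flap:** the eye was found at about (0.616, 0.227, 0.293) in both the side and top cameras, which fits a shut flap. The pictures show the flap upright.
- **Pole:** it lies in both notches with the sleeve midway between the uprights, within a few millimetres of where it started.
- **Bystanders:** most were found where they were at the start. The network missed the tape roll, but in the last pictures it looks unmoved.

**What disagreed or went less cleanly:**
- My own wrist-camera measurement of the vent was about 15 mm off sideways from the side and top cameras. I used the side and top values, and the hooking confirmed them.
- Setting the pole down gave a brief 20 N bump against the rest, which settled at once.

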